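Fetch the spot soap from behind the front row and put the row back

ROBOT

A 7-joint arm with a two-finger parallel gripper is mounted at the origin on the work surface; the furniture and walls round the work are solid. World frame = base frame: x ahead of the robot, y to its left, z up, the work surface at z = 0. Lengths are in m, angles in rad, forces in N, time in s.
With the tool pointing down it reaches from about 0.375 to 0.925 m from the base axis. Payload 3.1 kg.
Tool frame: the origin (TCP) lies on the centre line of the jaws, within the pads' length; the fingertips stand 14 mm ahead of it and the grasp point (between the pads) lies 5 mm behind it; z points along the fingers, x is the direction in which the jaws open and shut, and the axes are right-handed (so a half turn about z gives the same grasp; the last joint's range is limited). The gripper opens to 85 mm and grips with 20 to 120 N. Pads are 22 mm wide; open, the fingers measure 114 mm over their backs; the gripper's body (76 mm by 85 mm) begins 54 mm behind the grasp point. The pads swing forward as they close: fully open they stand 13 mm farther back than shut.
Start: joints at [1.066, 0.383, 0.044, 1.598, -0.018, 1.161, -0.05], TCP at [0.257, -0.597, 0.22] pointing down, gripper open.
Joint ranges: [-2.61, 2.61], [-0.41, 2.15], [-1.48, 1.57], [0, 2.5], [-1.57, 4.71], [0.05, 1.97], [-2.85, 2.85]. Speed limits (rad/s): [2.79, 2.79, 3.14, 3.14, 3.14, 3.14, 3.14].

INTERFACE

Orientations are given as a 3x3 rotation matrix whose columns are the frame's x, y, z axes.
In Python, from rig import manip gives the robot as it stands. The module is installed in compiled form; this text tells all that it offers.
- The arm moves only by the tool jog_arm, never from a script. Its argument "motion" is a list of rows, each an object with "angular": the turn, a rotation vector about the tool's x, y, z in degrees, a list of three; "xyz": the shift along the tool's x, y, z in m, a list of three; "claw": the closure, from 0 (fully open) to 1 (shut). In form: [{"angular": [ax, ay, az], "xyz": [dx, dy, dz], "claw": claw}, ...]. A call has exactly 8 rows; each row shifts and turns the pose as measured when the row begins, along the tool's axes as they then stand; what a row does not reach is not made up. A row lasts 1/12 s, in which the tool goes at most 41.7 mm and 7.16 degrees, less where a joint would pass 70% of its speed; a pose out of reach is approached as far as the arm can. A call with a gripper value outside its range is refused whole. The fingers move at their own pace and stop on an object; the grip force is fixed at half the most. Time passes only in rows, so rows that do not move let the fingers close, or fill a call up. It gives the time, the measured TCP pose, the force and the opening at its end, in the units of the state.
- manip.observe(): the state, without advancing time (a new reading comes with each control period).
- manip.read_camera(name): name is "scene" or "top"; returns a dict with "pixels" (384x512x3 uint8, blue, green, red), "depth" (384x512 float32, m along the optical axis (not along the pixel's ray), 0 where there is no reading), "fovy" (degrees; the focal length in pixels is half the picture's height over the tangent of half this angle, whatever the lens; pixels are square), "cx", "cy" (the principal point, pixels), "cam_to_world" (4x4, takes a point from camera to world coordinates). Camera axes: x right, y up, looking along -z (the intrinsics and any distortion apply to the point x, -y, -z); pixel columns grow to the right and rows downward; lengths in m; the calibration is good to about 2 mm. A picture is of the moment at which its call begins.
- manip.close_job(): hands the job in, once; it reports no verdict.
The state is a dict: "time_s": time; "q": joint angles; "dq": joint speeds; "joint_efforts": joint torques, N m; "tcp_pos": TCP position; "orientation": TCP orientation; "wrist_force": force on the tool from outside, world axes, zero at the start; "wrist_torque": the same for the moment, N m; "width": finger opening in m.
Only numpy, scipy, OpenCV 4.12 (cv2) and the standard library are available. Lean on these libraries where they do the work, as an engineer would, in place of code of your own. Each camera call takes 0.05 s, during which the arm holds its last target. There are 200 camera calls.

TASK

The spot soap lies at the back of the wooden caddy, behind the oil bottle, the stamp and the big thread spool. First stand those three upright in the shallow grey side tray, then lay the soap flat in the middle of the soap dish, lengthwise along the dish, and after that put the three back upright in the caddy, each exactly where it stood at the start. Tip none of them over, and leave the thimble and the small white-ended spool on the table behind the caddy where they are.

Things in the scene. Friction and masses are not known exactly. Their poses are not given: they have to be found in the camera images.
- oil_bottle: Loose cream bottle of machine oil with a red screw cap and thin red spout, 152 mm tall; round body 40 mm across up to 90 mm height, cap 24 mm across from 90 to 112 mm height, then a spout 12 mm across up to the tip. About 80 g. Best gripped by the cap. Origin: centre of the underside, z up. At the start it stands in one of the three front bays of the caddy.
- stamp: Loose rubber stamp standing on its wooden block: block 27 mm (x) by 52 mm (y) by 17 mm high, above it a round black handle, at most 27 mm across, from 32 to 73 mm height (neck 16 mm across below it). About 60 g. Origin: centre of the underside, z up. At the start it stands in another front bay, the block's long side running front to back.
- big_spool: Loose big spool of black thread standing on end, 85 mm tall, round flanges 48 mm across (the top one 46 mm, from 74 to 85 mm height, is a good grip), narrower between them; a thin end of thread that hangs off one side can be ignored. About 70 g. Origin: on its axis at the underside, z up. At the start it stands in the remaining front bay.
- soap: Loose worn bar of pale green soap, 42 mm (x) by 70 mm (y) by 22 mm high, rounded corners. About 110 g. Origin: centre of the underside, z up. At the start it lies on the caddy floor in the back row, its long side running roughly left to right, so a finger has room before and behind it only when the front row is cleared.
- caddy: Fixed open wooden box, 152 (x) by 224 (y) mm, floor top at z 6 mm. Back (+x) and side walls 30 mm high, 5 thick; front lip 14 mm high. Two fins 14 mm high, 4 thick, at y = -35 and +35 mm, run from the lip to x = -40 mm and part three bays, middles x = -37, y = -70, 0, 70 mm; the back row is undivided. Origin: under its centre, z = 0; +x points away from the robot.
- side_tray: Fixed shallow grey plastic tray, the side area, 150 mm (x) by 170 mm (y) outside, rim 14 mm high, walls and floor 4 to 5 mm thick (floor top 4 mm above the table), empty at the start. Origin: centre of the underside at table height. It stands left or right of the caddy, where the soap dish is not.
- soap_dish: Fixed white soap dish, 96 mm (x) by 122 mm (y, its length), rim 9 mm high; three cross ribs in the middle, tops 12 mm above the table, carry the soap above the rim. Origin: centre of the underside at table height. Empty at the start.
- thimble: Loose steel thimble, 20 mm across, 22 mm tall, standing on the table beside the caddy; not to be moved. Origin: centre of the underside.
- small_spool: Loose small thread spool with white flanges, 34 mm across, 52 mm tall, standing on the table behind and to the right of the caddy; not to be moved. Origin: at the underside, 11 mm off its axis (the axis is at y = +11 mm of its own frame).
There are look-alikes about, which are no part of the job. What is shaped like the soap but orange or turquoise is not meant.

How it is judged:
By the outcome, as a careful person would: the job done as asked, in the order asked, and still so for the second after the job is handed in, with the robot touching nothing.
It also fails if it takes over 144 s, if anything falls off the work surface, if the arm or the gripper's body presses on something with over 40 N, if the wrist force passes 120 N, or if a joint passes its speed limit or range.

## Working session

There is one attempt and no reset: what is moved stays moved. The work goes in short steps, Python scripts to look and compute and a tool call to move; the robot and the scene stay as the last step left them, time stands still between calls to the robot, and variables do not carry over. Pictures are saved under pics/ and viewed, about 12 in all and at most 16, crops included, and the job is handed in when it is done.

Besides the shell and the picture viewer there is one more tool, called after "Request:" as a command line: name --argument value ..., lists and objects as JSON in quotes. jog_arm: Moves the arm, as the interface text tells. Its arguments: {"type":"object","properties":{"motion":{"type":"array"}},"required":["motion"]}

```bash
mkdir -p pics
cat > h.py <<'E'
import numpy as np, cv2
from rig import manip
def cam(n,save=None):
    c=manip.read_camera(n)
    if save: cv2.imwrite('pics/'+save,c['pixels'])
    return c
def pts(c):
    "world point per pixel from depth"
    H,W=c['depth'].shape; f=H/2/np.tan(np.radians(c['fovy'])/2)
    u,v=np.meshgrid(np.arange(W),np.arange(H)); d=c['depth']
    P=np.stack([(u-c['cx'])/f*d,-(v-c['cy'])/f*d,-d,np.ones_like(d)],-1)
    return (P@np.array(c['cam_to_world']).T)[...,:3]
def ray(c,u,v,z):
    f=c['depth'].shape[0]/2/np.tan(np.radians(c['fovy'])/2)
    M=np.array(c['cam_to_world']); r=M[:3,:3]@np.array([(u-c['cx'])/f,-(v-c['cy'])/f,-1]); o=M[:3,3]
    return o+r*(z-o[2])/r[2]
E
python3 - <<'E'
from h import *
s=manip.observe(); print({k:np.round(v,3).tolist() for k,v in s.items()})
for n in ('scene','top'):
    c=cam(n,n+'0.png'); print(n,{k:(np.round(c[k],3).tolist()) for k in c if k not in('pixels','depth')})
    np.savez(n+'0.npz',**c)
E
```

```text
{'time_s': 0.0, 'q': [1.066, 0.384, 0.044, 1.6, -0.018, 1.161, -0.05], 'dq': [-0.001, -0.001, -0.0, 0.002, -0.001, 0.001, 0.002], 'joint_efforts': [-0.0, -43.345, 1.025, -24.951, 0.011, 0.011, 0.0], 'tcp_pos': [0.257, -0.596, 0.219], 'orientation': [[0.396, -0.918, -0.001], [-0.918, -0.396, 0.002], [-0.003, 0.0, -1.0]], 'wrist_force': [-0.014, -0.109, 0.81], 'wrist_torque': [-0.058, 0.042, 0.024], 'width': 0.086}
scene {'fovy': 43.646, 'cx': 257.729, 'cy': 189.054, 'cam_to_world': [[0.617, 0.528, -0.584, -0.339], [-0.787, 0.397, -0.473, -0.637], [-0.018, 0.751, 0.66, 0.836], [0.0, 0.0, 0.0, 1.0]]}
top {'fovy': 43.779, 'cx': 252.808, 'cy': 195.241, 'cam_to_world': [[-0.001, 0.982, -0.19, 0.06], [-1.0, -0.004, -0.016, -0.063], [-0.017, 0.19, 0.982, 1.467], [0.0, 0.0, 0.0, 1.0]]}
```

View pics/scene0.png

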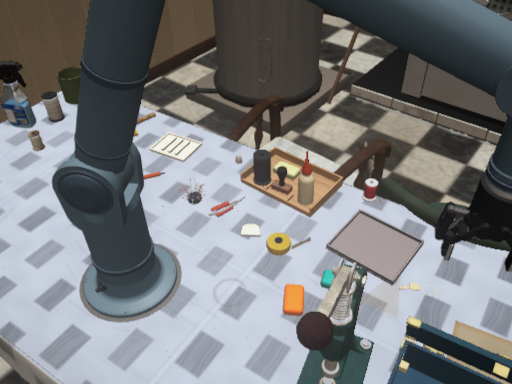

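View pics/top0.png

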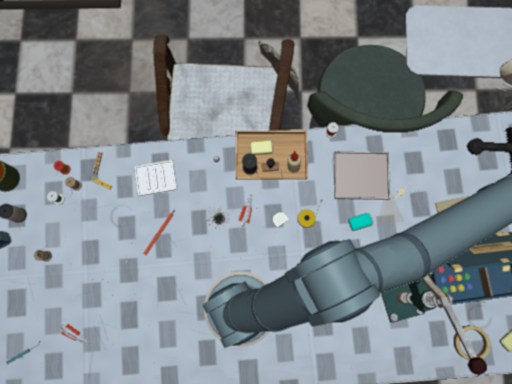

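Scene view: the bottle (306,185), stamp (283,180) and spool (262,167) stand in the caddy with the pale green soap behind (288,168), the tray is at (375,245), and the dish at (175,147). The top view agrees: caddy (271,155), tray (361,175), dish (155,177), soap (261,147). Next I measure.

Run:
```python
from h import *
C={n:dict(np.load(n+'0.npz')) for n in('scene','top')}
P={n:pts(C[n]) for n in C}
def rect(n,box,lo,hi,mask=None):
    u0,v0,u1,v1=box; p=P[n][v0:v1,u0:u1]; m=(p[...,2]>lo)&(p[...,2]<hi)
    if mask is not None: m&=mask[v0:v1,u0:u1]
    q=p[m]; 
    if len(q)<5: return len(q)
    r=cv2.minAreaRect(q[:,:2].astype(np.float32)); return len(q),np.round(r[0],4),np.round(r[1],3),round(r[2],1),'med',np.round(np.median(q,0),4)
B={'scene':dict(caddy=(235,140,350,220),tray=(320,205,430,285),dish=(145,128,207,165)),'top':dict(caddy=(228,122,315,188),tray=(325,145,397,207),dish=(128,154,182,202))}
for n in C:
    print(n)
    b=B[n]
    print(' table z',np.round(np.percentile(P[n][200:215,210:240,2],[10,50,90]),4))
    print(' caddywall',rect(n,b['caddy'],.024,.034))
    print(' caddyall',rect(n,b['caddy'],.005,.034))
    print(' tray',rect(n,b['tray'],.008,.02),rect(n,b['tray'],.0025,.02))
    print(' dish',rect(n,b['dish'],.006,.02))
    for k,lo,hi in(('spool/bottle >.08',.083,.1),('bottle',.10,.2),('stamp',.07,.0815)):print(' ',k,rect(n,b['caddy'],lo,hi))
    hsv=cv2.cvtColor(C[n]['pixels'],cv2.COLOR_BGR2HSV); u0,v0,u1,v1=b['caddy']
    for nm,m in(('soap',(hsv[...,0]>25)&(hsv[...,0]<45)&(hsv[...,1]>50)&(hsv[...,2]>130)),('red',((hsv[...,0]<6)|(hsv[...,0]>174))&(hsv[...,1]>150)),('black',hsv[...,2]<60)):
        s=m[v0:v1,u0:u1]; q=P[n][v0:v1,u0:u1][s]; print(' ',nm,s.sum(),np.round(np.percentile(q[:,2],[5,50,95]),3) if len(q) else '', rect(n,b['caddy'],.006,.2,m))
# height profile map from top around caddy, heights in mm
p=P['top'][125:185:2,232:312:2,2]*1000
np.set_printoptions(linewidth=250); print(p.astype(int))
```

```text
scene
 table z [-0.0027  0.002   0.0085]
 caddywall (614, array([ 0.4704, -0.0951]), array([0.227, 0.157]), 89.8, 'med', array([ 0.4912, -0.0865,  0.0273]))
 caddyall (2515, array([ 0.4313, -0.0631]), array([0.231, 0.296]), 0.9, 'med', array([ 0.4561, -0.097 ,  0.0143]))
 tray (799, array([ 0.4014, -0.3766]), array([0.171, 0.346]), 88.6, 'med', array([ 0.4101, -0.3887,  0.0125])) (3133, array([ 0.4112, -0.3793]), array([0.273, 0.262]), 32.4, 'med', array([ 0.4051, -0.3839,  0.0045]))
 dish (357, array([0.3978, 0.2682]), array([0.1  , 0.123]), 10.0, 'med', array([0.3968, 0.267 , 0.0087]))
  spool/bottle >.08 (257, array([ 0.429 , -0.0931]), array([0.172, 0.044]), 88.7, 'med', array([ 0.4271, -0.0389,  0.0895]))
  bottle (112, array([ 0.4306, -0.1658]), array([0.018, 0.022]), 34.9, 'med', array([ 0.4323, -0.1636,  0.1135]))
  stamp (198, array([ 0.4245, -0.0965]), array([0.034, 0.174]), 3.5, 'med', array([ 0.4211, -0.0979,  0.0759]))
  soap 179 [0.022 0.026 0.029] (179, array([ 0.5008, -0.065 ]), array([0.056, 0.069]), 0.7, 'med', array([ 0.4933, -0.0742,  0.0258]))
  red 89 [0.102 0.1
[... 1126 characters left out ...]
([0.032, 0.172]), 2.9, 'med', array([ 0.4261, -0.0976,  0.0771]))
  soap 265 [0.022 0.028 0.034] (260, array([ 0.4788, -0.1033]), array([0.153, 0.057]), 69.3, 'med', array([ 0.4924, -0.0648,  0.0278]))
  red 31 [0.11  0.118 0.143] (30, array([ 0.4346, -0.1627]), array([0.012, 0.015]), 2.4, 'med', array([ 0.4359, -0.1608,  0.117 ]))
  black 404 [-0.729  0.069  0.095] (254, array([ 0.4295, -0.0572]), array([0.04 , 0.093]), 1.5, 'med', array([ 0.4241, -0.0347,  0.0887]))
[[-228 -230 -229 ... -720 -724 -711]
 [-226 -243 -235 ... -723 -724 -713]
 [-229 -228 -227 ...   -2    0    1]
 ...
 [   2   -6   10 ...    2    0    5]
 [  -1    0    3 ...   -3    6    2]
 [   3    0    0 ...    0   -3    0]]
```

Run:
```python
from h import *
C={n:dict(np.load(n+'0.npz')) for n in('scene','top')}
P={n:pts(C[n]) for n in C}
def fit(n,m,z,nm):
    m=m.astype(np.uint8); k,l,st,ce=cv2.connectedComponentsWithStats(m)
    if k<2: print(n,nm,'none');return
    i=1+np.argmax(st[1:,4]); v,u=np.where(l==i)
    q=np.array([ray(C[n],a,b,z)[:2] for a,b in zip(u,v)]); (r,s,t)=cv2.minAreaRect(q.astype(np.float32))
    print(n,nm,len(u),'cen',np.round(q.mean(0),4),'mid',np.round((q.min(0)+q.max(0))/2,4),'ext',np.round(np.ptp(q,axis=0),3),'rect',np.round(r,4),np.round(s,3),round(t,1),'zmed',round(np.median(P[n][v,u,2]),3))
for n in C:
    p=P[n];x,y,z=p[...,0],p[...,1],p[...,2]; hsv=cv2.cvtColor(C[n]['pixels'],cv2.COLOR_BGR2HSV);h,s,v=hsv[...,0],hsv[...,1],hsv[...,2]
    near=(abs(x-.433)<.06)
    fit(n,near&(z>.08)&(z<.11)&(abs(y+.025)<.04),.091,'spool')
    fit(n,near&(z>.05)&(z<.09)&(abs(y+.095)<.025),.07,'stamp')
    fit(n,near&(z>.09)&(abs(y+.165)<.03)&((h<8)|(h>172))&(s>120),.118,'cap')
    fit(n,(abs(x-.50)<.045)&(abs(y+.08)<.09)&(z>.012)&(z<.045)&(h>24)&(h<42)&(v>150)&(s>40),.028,'soap')
    fit(n,(abs(x-.4)<.09)&(abs(y-.27)<.1)&(abs(z)<.03)&(s<28)&(v>185),.009,'dish')
    b=(240,140,345,220) if n=='scene' else (230,120,320,185)
    cv2.imwrite(f'pics/crop_{n}.png',cv2.resize(C[n]['pixels'][b[1]:b[3],b[0]:b[2]],None,fx=6,fy=6,interpolation=cv2.INTER_CUBIC))
a=cv2.imread('pics/crop_top.png');d=C['top']['pixels'][150:205,125:185];d=cv2.resize(d,None,fx=6,fy=6)[:,:]
e=C['scene']['pixels'][140:220,240:345];e=cv2.resize(e,None,fx=4,fy=4)
W=np.zeros((590,790,3),np.uint8);a=cv2.resize(a,None,fx=.66,fy=.66);W[:a.shape[0],:a.shape[1]]=a;W[:330,400:760]=d;W[270:590,:420]=e;cv2.imwrite('pics/crops.png',W)
```

```text
scene spool 190 cen [ 0.4259 -0.0322] mid [ 0.4247 -0.033 ] ext [0.054 0.05 ] rect [ 0.426  -0.0319] [0.05  0.044] 36.8 zmed 0.09
scene stamp 99 cen [ 0.4245 -0.0965] mid [ 0.4246 -0.096 ] ext [0.041 0.034] rect [ 0.4239 -0.0972] [0.044 0.023] 36.4 zmed 0.071
scene cap 105 cen [ 0.428  -0.1663] mid [ 0.4414 -0.1601] ext [0.074 0.051] rect [ 0.442  -0.1573] [0.086 0.021] 34.2 zmed 0.112
scene soap 161 cen [ 0.4908 -0.0707] mid [ 0.488  -0.0677] ext [0.039 0.065] rect [ 0.488 -0.068] [0.037 0.063] 3.6 zmed 0.026
scene dish 1830 cen [0.3929 0.2491] mid [0.3924 0.2587] ext [0.182 0.202] rect [0.3923 0.2587] [0.182 0.202] 0.2 zmed 0.0
top spool 187 cen [ 0.4308 -0.0285] mid [ 0.4318 -0.0288] ext [0.046 0.042] rect [ 0.4318 -0.0288] [0.042 0.046] 89.9 zmed 0.092
top stamp 63 cen [ 0.4316 -0.0917] mid [ 0.4325 -0.0917] ext [0.025 0.024] rect [ 0.431  -0.0918] [0.024 0.024] 45.5 zmed 0.077
top cap 43 cen [ 0.436  -0.1611] mid [ 0.4374 -0.1609] ext [0.024 0.018] rect [ 0.4359 -0.1609] [0.019 0.02 ] 45.3 zmed 0.116
top soap 248 cen [ 0.4933 -0.0641] mid [ 0.4924 -0.0633] ext [0.039 0.066] rect [ 0.4923 -0.0632] [0.066 0.039] 89.7 zmed 0.028
top dish 1184 cen [0.402  0.2698] mid [0.4038 0.2692] ext [0.113 0.135] rect [0.4031 0.269 ] [0.099 0.125] 9.3 zmed 0.006
```

View pics/crops.png

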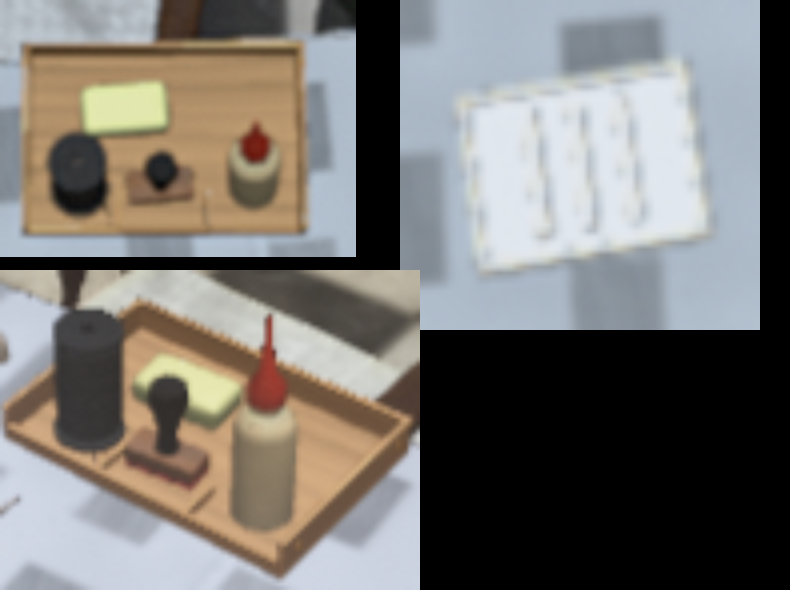

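The crops show the soap (125,107), spool (77,170), stamp (160,185) and bottle (255,170). The stamp's block in fact runs left-right, turned about 4°. The dish is turned about 9°, with its ribs crossing its length. Estimates: spool (.430,-.030), stamp (.430,-.094), bottle (.433,-.163), soap (.491,-.066), dish (.400,.269). Moving now.

Request:
jog_arm --motion '[{"angular": [0, 0, -7], "xyz": [0, 0, -0.005], "claw": 0}, {"angular": [0, 0, -7], "xyz": [0, 0, -0.005], "claw": 0}, {"angular": [0, 0, -7], "xyz": [0, 0, -0.005], "claw": 0}, {"angular": [0, 0, -7], "xyz": [0, 0, -0.005], "claw": 0}, {"angular": [0, 0, -7], "xyz": [0, 0, -0.005], "claw": 0}, {"angular": [0, 0, -7], "xyz": [0, 0, -0.005], "claw": 0}, {"angular": [0, 0, -7], "xyz": [0, 0, -0.005], "claw": 0}, {"angular": [0, 0, -7], "xyz": [0, 0, -0.005], "claw": 0}]'

```text
time_s: 0.77
tcp_pos: [0.2544, -0.5909, 0.2515]
orientation: [[0.987, -0.161, -0.009], [-0.161, -0.987, 0.017], [-0.012, -0.016, -1.0]]
wrist_force: [1.3, -0.1, -1.0]
width: 0.0854
```

Request:
jog_arm --motion '[{"angular": [0, 0, -4.6], "xyz": [0, -0.03, 0], "claw": 0}, {"angular": [0, 0, -4.6], "xyz": [0.01, -0.038, 0], "claw": 0}, {"angular": [0, 0, 0], "xyz": [0.012, -0.038, 0], "claw": 0}, {"angular": [0, 0, 0], "xyz": [0.012, -0.038, 0], "claw": 0}, {"angular": [0, 0, 0], "xyz": [0.012, -0.038, 0], "claw": 0}, {"angular": [0, 0, 0], "xyz": [0.012, -0.038, 0], "claw": 0}, {"angular": [0, 0, 0], "xyz": [0.012, -0.038, 0], "claw": 0}, {"angular": [0, 0, 0], "xyz": [0.012, -0.038, 0], "claw": 0}]'

```text
time_s: 1.43
tcp_pos: [0.3366, -0.2943, 0.2496]
orientation: [[1.0, -0.011, -0.017], [-0.011, -1.0, 0.016], [-0.017, -0.016, -1.0]]
wrist_force: [0.4, 0.5, 0.1]
width: 0.0857
```

Request:
jog_arm --motion '[{"angular": [0, 0, 0], "xyz": [0.012, -0.038, 0], "claw": 0}, {"angular": [0, 0, 0], "xyz": [0.012, -0.038, 0], "claw": 0}, {"angular": [0, 0, 0], "xyz": [0.012, -0.038, 0], "claw": 0}, {"angular": [0, 0, 0], "xyz": [0.012, -0.038, 0], "claw": 0}, {"angular": [0, 0, 0], "xyz": [0.012, -0.038, 0], "claw": 0}, {"angular": [0, 0, 0], "xyz": [0.012, -0.03, 0], "claw": 0}, {"angular": [0, 0, 0], "xyz": [0, 0, 0], "claw": 0}, {"angular": [0, 0, 0], "xyz": [0, 0, 0], "claw": 0}]'

```text
time_s: 2.1
tcp_pos: [0.4108, -0.0529, 0.2499]
orientation: [[1.0, 0.005, -0.019], [0.006, -1.0, 0.015], [-0.019, -0.015, -1.0]]
wrist_force: [0.2, -0.6, 0.1]
width: 0.086
```

```bash
cat > go.py <<'E'
import sys
from h import *
from scipy.spatial.transform import Rotation as Ro
# go.py x y z yawdeg : remaining tool-frame shift and turn
x,y,z,w=map(float,sys.argv[1:5]); s=manip.observe()
R=np.array(s['orientation']); T=Ro.from_euler('z',w,degrees=True).as_matrix()@np.diag([1,-1,-1])
print('t',round(s['time_s'],2),'pos',np.round(s['tcp_pos'],4),'xyz',np.round(R.T@(np.array([x,y,z])-s['tcp_pos']),4),'ang',np.round(Ro.from_matrix(R.T@T).as_rotvec(degrees=True),2),'F',np.round(s['wrist_force'],1),'w',round(s['width'],4),'q',np.round(s['q'],2))
E
python3 go.py .43 -.030 .15 0
```

```text
t 2.1 pos [ 0.4108 -0.0529  0.2499] xyz [ 0.0212 -0.0212  0.0998] ang [-0.88  1.08  0.31] F [ 0.2 -0.6  0.1] w 0.086 q [ 0.72 -0.07 -0.64  2.05 -0.06  1.17  0.11]
```

Request:
jog_arm --motion '[{"angular": [-0.9, 1.1, 0.3], "xyz": [0.021, -0.021, 0.01], "claw": 0}, {"angular": [0, 0, 0], "xyz": [0, 0, 0.03], "claw": 0}, {"angular": [0, 0, 0], "xyz": [0, 0, 0.03], "claw": 0}, {"angular": [0, 0, 0], "xyz": [0, 0, 0.03], "claw": 0}, {"angular": [0, 0, 0], "xyz": [0, 0, 0.01], "claw": 0}, {"angular": [0, 0, 0], "xyz": [0, 0, 0], "claw": 0}, {"angular": [0, 0, 0], "xyz": [0, 0, 0], "claw": 0}, {"angular": [0, 0, 0], "xyz": [0, 0, 0], "claw": 0}]'

```text
time_s: 2.77
tcp_pos: [0.4321, -0.0399, 0.1358]
orientation: [[1.0, -0.012, 0.002], [-0.012, -1.0, -0.005], [0.002, 0.005, -1.0]]
wrist_force: [-0.1, -0.4, -0.1]
width: 0.0855
```

```bash
python3 go.py .43 -.030 .079 0
python3 - <<'E'
from h import *
a=cam('scene');b=cam('top')
A=cv2.resize(a['pixels'][100:220,200:345],None,fx=5,fy=5); cv2.imwrite('pics/hov.png',A[:600,:800])
E
```

```text
t 2.77 pos [ 0.4321 -0.0399  0.1358] xyz [-0.0023 -0.0102  0.0567] ang [ 0.29 -0.14 -0.7 ] F [-0.1 -0.4 -0.1] w 0.0855 q [ 0.66  0.13 -0.69  2.15  0.11  0.9  -0.11]
```

View pics/hov.png

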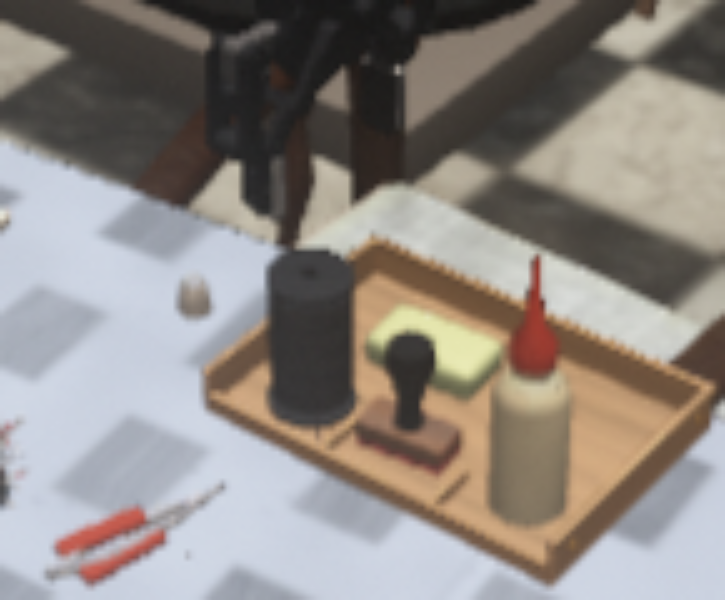

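The hover view shows the open fingers at (265,170) and (380,100), with the spool top (311,270) below and between them. The tool still has 10 mm to go in y. Descending and gripping.

Request:
jog_arm --motion '[{"angular": [0.3, -0.1, -0.7], "xyz": [-0.001, -0.008, 0], "claw": 0}, {"angular": [0, 0, 0], "xyz": [-0.001, -0.002, 0], "claw": 0}, {"angular": [0, 0, 0], "xyz": [0, 0, 0.02], "claw": 0}, {"angular": [0, 0, 0], "xyz": [0, 0, 0.02], "claw": 0}, {"angular": [0, 0, 0], "xyz": [0, 0, 0.014], "claw": 0}, {"angular": [0, 0, 0], "xyz": [0, 0, 0], "claw": 0}, {"angular": [0, 0, 0], "xyz": [0, 0, 0], "claw": 0}, {"angular": [0, 0, 0], "xyz": [0, 0, 0], "claw": 0}]'

```text
time_s: 3.53
tcp_pos: [0.4396, -0.0283, 0.0892]
orientation: [[1.0, 0.003, 0.021], [0.003, -1.0, -0.004], [0.021, 0.004, -1.0]]
wrist_force: [1.3, -0.4, 0.6]
width: 0.0855
```

```bash
python3 go.py .43 -.030 .079 0
```

```text
t 3.53 pos [ 0.4396 -0.0283  0.0892] xyz [-0.0098  0.0016  0.01  ] ang [ 0.25 -1.2   0.15] F [ 1.3 -0.4  0.6] w 0.0855 q [ 0.61  0.22 -0.69  2.18  0.21  0.78 -0.21]
```

Request:
jog_arm --motion '[{"angular": [-0.2, -1.2, 0.1], "xyz": [-0.01, 0.0015, 0.005], "claw": 0}, {"angular": [0, 0, 0], "xyz": [0, 0, 0.005], "claw": 0}, {"angular": [0, 0, 0], "xyz": [0, 0, 0], "claw": 0}, {"angular": [0, 0, 0], "xyz": [0, 0, 0], "claw": 0}, {"angular": [0, 0, 0], "xyz": [0, 0, 0], "claw": 0}, {"angular": [0, 0, 0], "xyz": [0, 0, 0], "claw": 0}, {"angular": [0, 0, 0], "xyz": [0, 0, 0], "claw": 0}, {"angular": [0, 0, 0], "xyz": [0, 0, 0], "claw": 0}]'

```text
time_s: 4.2
tcp_pos: [0.4319, -0.0305, 0.0819]
orientation: [[1.0, 0.0, 0.005], [0.0, -1.0, -0.011], [0.005, 0.011, -1.0]]
wrist_force: [-0.1, -0.0, -0.7]
width: 0.0854
```

```bash
python3 go.py .43 -.030 .079 0
```

```text
t 4.2 pos [ 0.4319 -0.0305  0.0819] xyz [-0.0019 -0.0005  0.0029] ang [ 0.61 -0.31  0.01] F [-0.1 -0.  -0.7] w 0.0854 q [ 0.6   0.23 -0.68  2.19  0.22  0.78 -0.22]
```

Good; last trim and close. Then read the closed width before lifting.

Request:
jog_arm --motion '[{"angular": [0.6, -0.3, 0], "xyz": [-0.002, 0, 0.002], "claw": 0}, {"angular": [0, 0, 0], "xyz": [0, 0, 0], "claw": 0}, {"angular": [0, 0, 0], "xyz": [0, 0, 0], "claw": 1}, {"angular": [0, 0, 0], "xyz": [0, 0, 0], "claw": 1}, {"angular": [0, 0, 0], "xyz": [0, 0, 0], "claw": 1}, {"angular": [0, 0, 0], "xyz": [0, 0, 0], "claw": 1}, {"angular": [0, 0, 0], "xyz": [0, 0, 0], "claw": 1}, {"angular": [0, 0, 0], "xyz": [0, 0, 0], "claw": 1}]'

```text
time_s: 4.87
tcp_pos: [0.4352, -0.0306, 0.082]
orientation: [[1.0, 0.0, 0.01], [0.0, -1.0, 0.001], [0.01, -0.001, -1.0]]
wrist_force: [3.1, -0.0, 5.1]
width: 0.0126
```

```bash
python3 go.py .40 -.333 .077 0
```

```text
t 4.87 pos [ 0.4352 -0.0306  0.082 ] xyz [-0.0353  0.3024  0.0043] ang [-0.06 -0.59  0.01] F [ 3.1 -0.   5.1] w 0.0126 q [ 0.61  0.23 -0.68  2.19  0.21  0.77 -0.2 ]
```

Run:
```python
from h import *
a=cam('scene');b=cam('top')
A=cv2.resize(a['pixels'][110:210,215:335],None,fx=4,fy=4);B=cv2.resize(b['pixels'][115:190,225:315],None,fx=4,fy=4)
W=np.zeros((400,790,3),np.uint8);W[:,:480]=A;B=B[:,:310];W[:300,480:790]=B; cv2.imwrite('pics/g1.png',W)
```

```text
(no output)
```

View pics/g1.png

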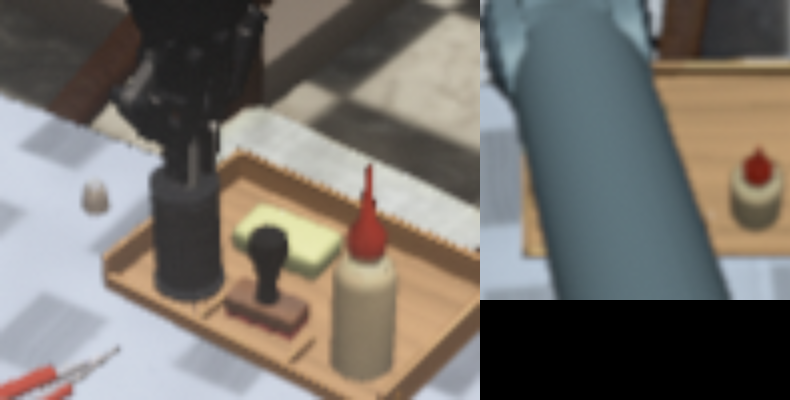

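The fingers at (190,170) have closed right over the spool's top (185,185) without holding it, and the spool still stands. Checking where the fingertips really are.

Run:
```python
from h import *
c=dict(np.load('scene0.npz'))
for u,v,zs in((253,142.4,(.10,.12,.135,.15)),(262.5,156,(.07,.08,.09,.1,.11))):
    for z in zs: print(u,v,z,np.round(ray(c,u,v,z),3))
a=cam('scene');p=pts(a)
print(np.round(p[146:166:2,262],3))
print(np.round(p[146:166:2,265],3))
print('now width',manip.observe()['width'],manip.observe()['wrist_force'])
```

```text
253 142.4 0.1 [0.449 0.014 0.1  ]
253 142.4 0.12 [ 0.428 -0.004  0.12 ]
253 142.4 0.135 [ 0.412 -0.017  0.135]
253 142.4 0.15 [ 0.396 -0.03   0.15 ]
262.5 156 0.07 [ 0.449 -0.017  0.07 ]
262.5 156 0.08 [ 0.439 -0.025  0.08 ]
262.5 156 0.09 [ 0.428 -0.034  0.09 ]
262.5 156 0.1 [ 0.418 -0.042  0.1  ]
262.5 156 0.11 [ 0.408 -0.05   0.11 ]
[[ 0.422 -0.038  0.127]
 [ 0.423 -0.036  0.119]
 [ 0.424 -0.036  0.113]
 [ 0.421 -0.038  0.109]
 [ 0.421 -0.038  0.103]
 [ 0.426 -0.034  0.091]
 [ 0.418 -0.04   0.093]
 [ 0.413 -0.044  0.092]
 [ 0.412 -0.044  0.086]
 [ 0.411 -0.045  0.08 ]]
[[ 0.43  -0.041  0.124]
 [ 0.431 -0.04   0.117]
 [ 0.429 -0.041  0.112]
 [ 0.429 -0.042  0.106]
 [ 0.428 -0.042  0.1  ]
 [ 0.429 -0.041  0.093]
 [ 0.424 -0.045  0.091]
 [ 0.419 -0.049  0.09 ]
 [ 0.422 -0.046  0.081]
 [ 0.419 -0.048  0.077]]
now width -3.7308713342217546e-05 [2.84753892 0.33579197 7.88821987]
```

The closed tips rest on the spool top at z≈.091 while the TCP reads .082. So the reported z runs about 22 mm above the text's geometry, and hover agrees: open tips at ≈.155 for a TCP of .136. I'll open, rise, and check that the spool hasn't shifted.

Request:
jog_arm --motion '[{"angular": [0, 0, 0], "xyz": [0, 0, -0.003], "claw": 0}, {"angular": [0, 0, 0], "xyz": [0, 0, 0], "claw": 0}, {"angular": [0, 0, 0], "xyz": [0, 0, 0], "claw": 0}, {"angular": [0, 0, 0], "xyz": [0, 0, 0], "claw": 0}, {"angular": [0, 0, 0], "xyz": [0, 0, 0], "claw": 0}, {"angular": [0, 0, 0], "xyz": [0, 0, 0], "claw": 0}, {"angular": [0, 0, 0], "xyz": [0, 0, 0], "claw": 0}, {"angular": [0, 0, 0], "xyz": [0, 0, 0], "claw": 0}]'

```text
time_s: 5.68
tcp_pos: [0.436, -0.0304, 0.086]
orientation: [[1.0, 0.0, 0.012], [0.0, -1.0, 0.001], [0.012, -0.001, -1.0]]
wrist_force: [-0.0, 0.3, -0.1]
width: 0.0854
```

```bash
python3 go.py .431 -.030 .057 0
python3 - <<'E'
from h import *
o=dict(np.load('scene0.npz'));c=cam('scene')
g=lambda a,y0,y1:cv2.cvtColor(a['pixels'],cv2.COLOR_BGR2GRAY)[y0:y1,245:282].astype(np.float32)
print('spool low part shift px',cv2.phaseCorrelate(g(o,163,195),g(c,163,195)))
p=pts(c); 
for u0,u1 in((225,300),):
    q=p[100:165,u0:u1].reshape(-1,3); q=q[(q[:,2]>.094)&(abs(q[:,0]-.43)<.09)&(abs(q[:,1]+.03)<.06)]
    for lo,hi in((.33,.41),(.44,.52)): 
        r=q[(q[:,0]>lo)&(q[:,0]<hi)]; print(len(r), r.min(0).round(3) if len(r) else '', np.percentile(r,[5,50],axis=0).round(3).tolist() if len(r) else '')
E
```

```text
t 5.68 pos [ 0.436  -0.0304  0.086 ] xyz [-0.0053 -0.0003  0.0289] ang [-0.05 -0.67  0.03] F [-0.   0.3 -0.1] w 0.0854 q [ 0.62  0.23 -0.68  2.18  0.2   0.78 -0.2 ]
spool low part shift px ((0.00493668456851637, -0.015194247359012536), 0.9994503500405699)
941 [ 0.358 -0.063  0.109] [[0.361, -0.055, 0.13], [0.394, -0.038, 0.206]]
364 [ 0.44  -0.067  0.11 ] [[0.443, -0.049, 0.119], [0.478, -0.04, 0.171]]
```

Run:
```python
from h import *
c=cam('scene');p=pts(c).reshape(-1,3); q=p[(p[:,2]>.1)&(p[:,2]<.13)&(abs(p[:,0]-.43)<.12)&(abs(p[:,1]+.03)<.06)]
print(np.histogram(q[:,0],bins=np.arange(.33,.54,.01)))
for lo,hi in((.33,.43),(.43,.54)):
    r=q[(q[:,0]>lo)&(q[:,0]<hi)]; print(len(r),np.percentile(r,[3,50,97],axis=0).round(3).tolist())
```

```text
(array([ 0,  0,  0,  0, 15, 26,  5,  0,  0,  0,  0,  0,  0,  0, 42,  3,  0,
        0,  0,  0]), array([0.33, 0.34, 0.35, 0.36, 0.37, 0.38, 0.39, 0.4 , 0.41, 0.42, 0.43,
       0.44, 0.45, 0.46, 0.47, 0.48, 0.49, 0.5 , 0.51, 0.52, 0.53]))
46 [[0.377, -0.04, 0.111], [0.384, -0.035, 0.121], [0.39, -0.025, 0.129]]
45 [[0.475, -0.042, 0.111], [0.477, -0.032, 0.12], [0.481, -0.021, 0.129]]
```

Spool unmoved, and finger xy agrees with the reading to about 2 mm. Only z is offset (real ≈ reported + 23 mm). Descending.

Request:
jog_arm --motion '[{"angular": [0, -0.7, 0], "xyz": [-0.005, 0, 0.006], "claw": 0}, {"angular": [0, 0, 0], "xyz": [0, 0, 0.01], "claw": 0}, {"angular": [0, 0, 0], "xyz": [0, 0, 0.008], "claw": 0}, {"angular": [0, 0, 0], "xyz": [0, 0, 0.006], "claw": 0}, {"angular": [0, 0, 0], "xyz": [0, 0, 0], "claw": 0}, {"angular": [0, 0, 0], "xyz": [0, 0, 0], "claw": 0}, {"angular": [0, 0, 0], "xyz": [0, 0, 0], "claw": 0}, {"angular": [0, 0, 0], "xyz": [0, 0, 0], "claw": 0}]'

```text
time_s: 6.45
tcp_pos: [0.4293, -0.0301, 0.0513]
orientation: [[1.0, 0.001, -0.005], [0.001, -1.0, 0.002], [-0.005, -0.002, -1.0]]
wrist_force: [-0.0, -0.6, 0.0]
width: 0.0852
```

```bash
python3 go.py .431 -.030 .057 0
```

```text
t 6.45 pos [ 0.4293 -0.0301  0.0513] xyz [ 0.0017 -0.0001 -0.0057] ang [-0.11  0.28  0.04] F [-0.  -0.6  0. ] w 0.0852 q [ 0.58  0.29 -0.66  2.21  0.27  0.72 -0.25]
```

Request:
jog_arm --motion '[{"angular": [0, 0.3, 0], "xyz": [0.0015, 0, -0.005], "claw": 0}, {"angular": [0, 0, 0], "xyz": [0, 0, 0], "claw": 0}, {"angular": [0, 0, 0], "xyz": [0, 0, 0], "claw": 1}, {"angular": [0, 0, 0], "xyz": [0, 0, 0], "claw": 1}, {"angular": [0, 0, 0], "xyz": [0, 0, 0], "claw": 1}, {"angular": [0, 0, 0], "xyz": [0, 0, 0], "claw": 1}, {"angular": [0, 0, 0], "xyz": [0, 0, 0], "claw": 1}, {"angular": [0, 0, 0], "xyz": [0, 0, 0], "claw": 1}]'

```text
time_s: 7.12
tcp_pos: [0.4329, -0.0304, 0.0591]
orientation: [[1.0, 0.0, 0.005], [0.0, -1.0, 0.0], [0.005, -0.0, -1.0]]
wrist_force: [-0.7, -0.6, -0.9]
width: 0.0406
```

```bash
python3 go.py .40 -.333 .057 0;python3 - <<'E'
from h import *
o=dict(np.load('scene0.npz'));c=cam('scene')
g=lambda a,y0,y1:cv2.cvtColor(a['pixels'],cv2.COLOR_BGR2GRAY)[y0:y1,245:282].astype(np.float32)
print('spool low part shift px',cv2.phaseCorrelate(g(o,170,195),g(c,170,195)))
E
```

```text
t 7.12 pos [ 0.4329 -0.0304  0.0591] xyz [-0.033   0.3025  0.0018] ang [-0.01 -0.28  0.01] F [-0.7 -0.6 -0.9] w 0.0406 q [ 0.59  0.28 -0.66  2.2   0.26  0.73 -0.25]
spool low part shift px ((-0.011173730490106948, 0.47423637270344443), 1.0179363527297973)
```

Request:
jog_arm --motion '[{"angular": [0, 0, 0], "xyz": [0, 0, 0], "claw": 1}, {"angular": [0, 0, 0], "xyz": [0, 0, -0.01], "claw": 1}, {"angular": [0, 0, 0], "xyz": [0, 0, -0.015], "claw": 1}, {"angular": [0, 0, 0], "xyz": [0, 0, -0.015], "claw": 1}, {"angular": [0, 0, 0], "xyz": [0, 0, 0], "claw": 1}, {"angular": [0, 0, 0], "xyz": [0, 0, 0], "claw": 1}, {"angular": [0, 0, 0], "xyz": [0, 0, 0], "claw": 1}, {"angular": [0, 0, 0], "xyz": [0, 0, 0], "claw": 1}]'

```text
time_s: 7.83
tcp_pos: [0.431, -0.0301, 0.1003]
orientation: [[1.0, 0.001, 0.002], [0.001, -1.0, 0.001], [0.002, -0.001, -1.0]]
wrist_force: [-0.6, 0.5, -1.1]
width: 0.0403
```

```bash
python3 go.py .40 -.333 .057 0;python3 - <<'E'
from h import *
a=cam('scene');cv2.imwrite('pics/lift1.png',cv2.resize(a['pixels'][100:210,215:335],None,fx=5,fy=5))
E
```

```text
t 7.83 pos [ 0.431  -0.0301  0.1003] xyz [-0.0314  0.3029  0.0428] ang [-0.08 -0.13  0.06] F [-0.6  0.5 -1.1] w 0.0403 q [ 0.63  0.19 -0.7   2.18  0.17  0.82 -0.17]
```

View pics/lift1.png

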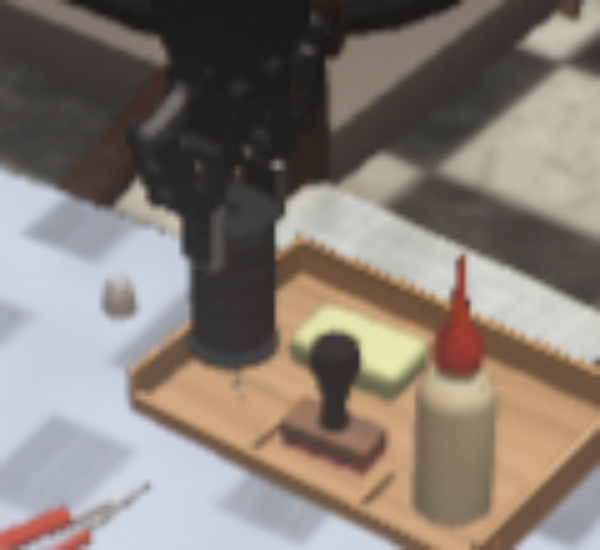

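The spool hangs upright between the fingers (230,275), and stamp, bottle and soap are untouched. Lifting over the bottle and across to the tray.

Request:
jog_arm --motion '[{"angular": [0, 0, 0], "xyz": [0, 0, -0.03], "claw": 1}, {"angular": [0, 0, 0], "xyz": [0, 0, -0.035], "claw": 1}, {"angular": [0, 0, 0], "xyz": [0, 0, -0.035], "claw": 1}, {"angular": [0, 0, 0], "xyz": [0, 0, -0.035], "claw": 1}, {"angular": [0, 0, 0], "xyz": [-0.003, 0.02, -0.01], "claw": 1}, {"angular": [0, 0, 0], "xyz": [-0.003, 0.03, 0], "claw": 1}, {"angular": [0, 0, 0], "xyz": [-0.003, 0.035, 0], "claw": 1}, {"angular": [0, 0, 0], "xyz": [-0.003, 0.035, 0], "claw": 1}]'

```text
time_s: 8.55
tcp_pos: [0.4173, -0.1438, 0.2459]
orientation: [[1.0, 0.024, -0.01], [0.024, -1.0, 0.007], [-0.01, -0.008, -1.0]]
wrist_force: [-0.5, -0.9, -0.1]
width: 0.0406
```

Request:
jog_arm --motion '[{"angular": [0, 0, 0], "xyz": [-0.003, 0.035, 0], "claw": 1}, {"angular": [0, 0, 0], "xyz": [-0.003, 0.035, 0], "claw": 1}, {"angular": [0, 0, 0], "xyz": [-0.003, 0.035, 0], "claw": 1}, {"angular": [0, 0, 0], "xyz": [-0.003, 0.035, 0], "claw": 1}, {"angular": [0, 0, 0], "xyz": [-0.003, 0.025, 0], "claw": 1}, {"angular": [0, 0, 0], "xyz": [0, 0.01, 0.01], "claw": 1}, {"angular": [0, 0, 0], "xyz": [0, 0, 0.01], "claw": 1}, {"angular": [0, 0, 0], "xyz": [0, 0, 0], "claw": 1}]'

```text
time_s: 9.22
tcp_pos: [0.3987, -0.3358, 0.2172]
orientation: [[1.0, 0.011, -0.018], [0.011, -1.0, 0.009], [-0.018, -0.009, -1.0]]
wrist_force: [0.2, 0.5, -0.1]
width: 0.0406
```

```bash
python3 go.py .40 -.333 .058 0
```

```text
t 9.22 pos [ 0.3987 -0.3358  0.2172] xyz [ 0.0042 -0.0014  0.1591] ang [-0.52  1.03  0.65] F [ 0.2  0.5 -0.1] w 0.0406 q [ 0.99  0.18 -0.41  1.88  0.08  1.12  0.56]
```

Request:
jog_arm --motion '[{"angular": [-0.5, 1.0, 0.6], "xyz": [0.001, -0.002, 0.01], "claw": 1}, {"angular": [0, 0, 0], "xyz": [0, 0, 0.03], "claw": 1}, {"angular": [0, 0, 0], "xyz": [0, 0, 0.03], "claw": 1}, {"angular": [0, 0, 0], "xyz": [0, 0, 0.03], "claw": 1}, {"angular": [0, 0, 0], "xyz": [0, 0, 0.022], "claw": 1}, {"angular": [0, 0, 0], "xyz": [0, 0, 0.01], "claw": 1}, {"angular": [0, 0, 0], "xyz": [0, 0, 0], "claw": 1}, {"angular": [0, 0, 0], "xyz": [0, 0, 0], "claw": 1}]'

```text
time_s: 9.88
tcp_pos: [0.4029, -0.3205, 0.0795]
orientation: [[1.0, 0.016, -0.001], [0.016, -1.0, 0.007], [-0.001, -0.007, -1.0]]
wrist_force: [-0.8, 0.2, 0.4]
width: 0.0406
```

```bash
python3 go.py .40 -.333 .058 0
```

```text
t 9.88 pos [ 0.4029 -0.3205  0.0795] xyz [-0.003   0.0126  0.0214] ang [-0.4   0.07  0.94] F [-0.8  0.2  0.4] w 0.0406 q [ 0.94  0.34 -0.4   2.01  0.17  0.82  0.47]
```

Request:
jog_arm --motion '[{"angular": [-0.4, 0, 0.9], "xyz": [-0.003, 0.012, 0], "claw": 1}, {"angular": [0, 0, 0], "xyz": [0, 0, 0], "claw": 1}, {"angular": [0, 0, 0], "xyz": [0, 0, 0.01], "claw": 1}, {"angular": [0, 0, 0], "xyz": [0, 0.001, 0.006], "claw": 1}, {"angular": [0, 0, 0], "xyz": [0, 0, 0], "claw": 1}, {"angular": [0, 0, 0], "xyz": [0, 0, 0], "claw": 1}, {"angular": [0, 0, 0], "xyz": [0, 0, 0], "claw": 1}, {"angular": [0, 0, 0], "xyz": [0, 0, 0], "claw": 1}]'

```text
time_s: 10.55
tcp_pos: [0.4046, -0.3383, 0.0686]
orientation: [[1.0, -0.001, 0.008], [-0.001, -1.0, -0.009], [0.008, 0.009, -1.0]]
wrist_force: [-0.5, 0.3, -0.7]
width: 0.0404
```

```bash
python3 go.py .40 -.333 .058 0
```

```text
t 10.55 pos [ 0.4046 -0.3383  0.0686] xyz [-0.0047 -0.0054  0.0105] ang [ 0.53 -0.46 -0.06] F [-0.5  0.3 -0.7] w 0.0404 q [ 0.95  0.37 -0.38  2.    0.19  0.79  0.46]
```

Request:
jog_arm --motion '[{"angular": [0.5, -0.5, 0], "xyz": [-0.002, -0.003, 0.002], "claw": 1}, {"angular": [0, 0, 0], "xyz": [0, 0, 0.003], "claw": 1}, {"angular": [0, 0, 0], "xyz": [0, 0, 0.003], "claw": 1}, {"angular": [0, 0, 0], "xyz": [0, 0, 0.001], "claw": 1}, {"angular": [0, 0, 0], "xyz": [0, 0, 0], "claw": 1}, {"angular": [0, 0, 0], "xyz": [0, 0, 0], "claw": 1}, {"angular": [0, 0, 0], "xyz": [0, 0, 0], "claw": 1}, {"angular": [0, 0, 0], "xyz": [0, 0, 0], "claw": 1}]'

```text
time_s: 11.22
tcp_pos: [0.4025, -0.3345, 0.0586]
orientation: [[1.0, -0.0, -0.002], [-0.0, -1.0, 0.001], [-0.002, -0.001, -1.0]]
wrist_force: [-0.4, -0.7, -1.7]
width: 0.0405
```

```bash
python3 go.py .40 -.333 .058 0
```

```text
t 11.22 pos [ 0.4025 -0.3345  0.0586] xyz [-0.0025 -0.0015  0.0006] ang [-0.05  0.09 -0.03] F [-0.4 -0.7 -1.7] w 0.0405 q [ 0.94  0.39 -0.37  2.01  0.2   0.78  0.45]
```

Request:
jog_arm --motion '[{"angular": [0, 0, 0], "xyz": [0, 0, 0.002], "claw": 1}, {"angular": [0, 0, 0], "xyz": [0, 0, 0], "claw": 1}, {"angular": [0, 0, 0], "xyz": [0, 0, 0], "claw": 1}, {"angular": [0, 0, 0], "xyz": [0, 0, 0], "claw": 1}, {"angular": [0, 0, 0], "xyz": [0, 0, 0], "claw": 1}, {"angular": [0, 0, 0], "xyz": [0, 0, 0], "claw": 1}, {"angular": [0, 0, 0], "xyz": [0, 0, 0], "claw": 1}, {"angular": [0, 0, 0], "xyz": [0, 0, 0], "claw": 1}]'

```text
time_s: 11.88
tcp_pos: [0.4032, -0.3349, 0.057]
orientation: [[1.0, -0.001, -0.0], [-0.001, -1.0, -0.0], [-0.0, 0.0, -1.0]]
wrist_force: [-0.6, 0.2, -1.3]
width: 0.0403
```

```bash
python3 go.py .40 -.333 .058 0
python3 - <<'E'
from h import *
c=cam('scene');p=pts(c);q=p.reshape(-1,3);
b=c['pixels'][205:290,320:430]
cv2.imwrite('pics/tray1.png',cv2.resize(c['pixels'][170:290,310:440],None,fx=5,fy=5))
E
```

```text
t 11.88 pos [ 0.4032 -0.3349  0.057 ] xyz [-0.0032 -0.0019 -0.001 ] ang [ 0.01  0.01 -0.03] F [-0.6  0.2 -1.3] w 0.0403 q [ 0.94  0.39 -0.37  2.01  0.2   0.78  0.45]
```

Request:
jog_arm --motion '[{"angular": [0, 0, 0], "xyz": [0, 0, 0.002], "claw": 1}, {"angular": [0, 0, 0], "xyz": [0, 0, 0], "claw": 1}, {"angular": [0, 0, 0], "xyz": [0, 0, 0], "claw": 1}, {"angular": [0, 0, 0], "xyz": [0, 0, 0], "claw": 1}, {"angular": [0, 0, 0], "xyz": [0, 0, 0], "claw": 1}, {"angular": [0, 0, 0], "xyz": [0, 0, 0], "claw": 1}, {"angular": [0, 0, 0], "xyz": [0, 0, 0], "claw": 1}, {"angular": [0, 0, 0], "xyz": [0, 0, 0], "claw": 1}]'

```text
time_s: 12.6
tcp_pos: [0.4037, -0.3353, 0.057]
orientation: [[1.0, -0.001, -0.001], [-0.001, -1.0, -0.001], [-0.001, 0.001, -1.0]]
wrist_force: [0.3, 1.2, 1.3]
width: 0.0407
```

Contact felt at z .057 as predicted. Releasing and going up towards the stamp.

Request:
jog_arm --motion '[{"angular": [0, 0, 0], "xyz": [0, 0, 0], "claw": 0}, {"angular": [0, 0, 0], "xyz": [0, 0, 0], "claw": 0}, {"angular": [0, 0, 0], "xyz": [0, 0, 0], "claw": 0}, {"angular": [0, 0, 0], "xyz": [0, 0, 0], "claw": 0}, {"angular": [0, 0, 0], "xyz": [0, 0, 0], "claw": 0}, {"angular": [0, 0, 0], "xyz": [0, 0, -0.02], "claw": 0}, {"angular": [0, 0, 0], "xyz": [0, 0, -0.035], "claw": 0}, {"angular": [0, 0, 0], "xyz": [0, 0, -0.035], "claw": 0}]'

```text
time_s: 13.27
tcp_pos: [0.3975, -0.3306, 0.1406]
orientation: [[1.0, -0.0, -0.016], [-0.0, -1.0, 0.013], [-0.016, -0.013, -1.0]]
wrist_force: [0.1, -1.4, 0.1]
width: 0.0855
```

Request:
jog_arm --motion '[{"angular": [0, 0, 0], "xyz": [0, 0, -0.03], "claw": 0}, {"angular": [0, 0, 0], "xyz": [0.003, -0.03, -0.02], "claw": 0}, {"angular": [0, 0, 0], "xyz": [0.003, -0.038, 0], "claw": 0}, {"angular": [0, 0, 0], "xyz": [0.003, -0.038, 0], "claw": 0}, {"angular": [0, 0, 0], "xyz": [0.003, -0.038, 0], "claw": 0}, {"angular": [0, 0, 0], "xyz": [0.003, -0.038, 0], "claw": 0}, {"angular": [0, 0, 0], "xyz": [0.003, -0.038, 0], "claw": 0}, {"angular": [0, 0, 0], "xyz": [0, 0, 0], "claw": 0}]'

```text
time_s: 13.93
tcp_pos: [0.4247, -0.111, 0.206]
orientation: [[1.0, -0.012, 0.007], [-0.012, -1.0, -0.004], [0.007, 0.004, -1.0]]
wrist_force: [0.7, 0.5, -0.4]
width: 0.0856
```

```bash
python3 go.py .431 -.094 .1 0
python3 - <<'E'
from h import *
c=cam('scene','after1.png');p=pts(c).reshape(-1,3)
q=p[(abs(p[:,0]-.40)<.06)&(abs(p[:,1]+.335)<.05)&(p[:,2]>.08)&(p[:,2]<.1)]; print('spool top in tray',len(q),np.median(q,0).round(3))
E
```

```text
t 13.93 pos [ 0.4247 -0.111   0.206 ] xyz [ 0.0054 -0.0175  0.106 ] ang [ 0.22 -0.38 -0.69] F [ 0.7  0.5 -0.4] w 0.0856 q [ 0.77  0.02 -0.61  2.08  0.01  1.05  0.14]
spool top in tray 263 [ 0.398 -0.334  0.088]
```

Request:
jog_arm --motion '[{"angular": [0.2, -0.4, -0.7], "xyz": [0.005, -0.017, 0], "claw": 0}, {"angular": [0, 0, 0], "xyz": [0, 0, 0.01], "claw": 0}, {"angular": [0, 0, 0], "xyz": [0, 0, 0.03], "claw": 0}, {"angular": [0, 0, 0], "xyz": [0, 0, 0.03], "claw": 0}, {"angular": [0, 0, 0], "xyz": [0, 0, 0.03], "claw": 0}, {"angular": [0, 0, 0], "xyz": [0, 0, 0.01], "claw": 0}, {"angular": [0, 0, 0], "xyz": [0, 0, 0], "claw": 0}, {"angular": [0, 0, 0], "xyz": [0, 0, 0], "claw": 0}]'

```text
time_s: 14.65
tcp_pos: [0.4318, -0.1075, 0.0924]
orientation: [[1.0, -0.009, 0.005], [-0.009, -1.0, -0.01], [0.005, 0.01, -1.0]]
wrist_force: [0.7, 0.5, -0.0]
width: 0.0853
```

```bash
python3 go.py .431 -.094 .038 0
```

```text
t 14.65 pos [ 0.4318 -0.1075  0.0924] xyz [-0.0012 -0.0141  0.0542] ang [ 0.57 -0.3  -0.54] F [ 0.7  0.5 -0. ] w 0.0853 q [ 0.71  0.22 -0.6   2.16  0.19  0.8  -0.02]
```

Request:
jog_arm --motion '[{"angular": [0.6, -0.3, -0.5], "xyz": [-0.001, -0.013, 0], "claw": 0}, {"angular": [0, 0, 0], "xyz": [0, -0.002, 0], "claw": 0}, {"angular": [0, 0, 0], "xyz": [0, 0, 0.015], "claw": 0}, {"angular": [0, 0, 0], "xyz": [0, 0, 0.018], "claw": 0}, {"angular": [0, 0, 0], "xyz": [0, 0, 0.012], "claw": 0}, {"angular": [0, 0, 0], "xyz": [0, 0, 0.004], "claw": 0}, {"angular": [0, 0, 0], "xyz": [0, 0, 0], "claw": 0}, {"angular": [0, 0, 0], "xyz": [0, 0, 0], "claw": 0}]'

```text
time_s: 15.32
tcp_pos: [0.4398, -0.0938, 0.05]
orientation: [[1.0, -0.002, 0.017], [-0.002, -1.0, -0.005], [0.017, 0.005, -1.0]]
wrist_force: [-0.3, -0.8, -0.4]
width: 0.0851
```

```bash
python3 go.py .431 -.094 .038 0
```

```text
t 15.32 pos [ 0.4398 -0.0938  0.05  ] xyz [-0.009   0.0002  0.0118] ang [ 0.27 -0.98 -0.13] F [-0.3 -0.8 -0.4] w 0.0851 q [ 0.65  0.31 -0.58  2.18  0.26  0.7  -0.11]
```

Request:
jog_arm --motion '[{"angular": [0.3, -1.0, -0.1], "xyz": [-0.009, 0, 0.003], "claw": 0}, {"angular": [0, 0, 0], "xyz": [0, 0, 0.006], "claw": 0}, {"angular": [0, 0, 0], "xyz": [0, 0, 0.001], "claw": 0}, {"angular": [0, 0, 0], "xyz": [0, 0, 0], "claw": 0}, {"angular": [0, 0, 0], "xyz": [0, 0, 0], "claw": 0}, {"angular": [0, 0, 0], "xyz": [0, 0, 0], "claw": 0}, {"angular": [0, 0, 0], "xyz": [0, 0, 0], "claw": 0}, {"angular": [0, 0, 0], "xyz": [0, 0, 0], "claw": 0}]'

```text
time_s: 15.98
tcp_pos: [0.433, -0.0948, 0.0424]
orientation: [[1.0, -0.001, 0.004], [-0.001, -1.0, -0.002], [0.004, 0.002, -1.0]]
wrist_force: [0.3, -0.1, -0.1]
width: 0.0854
```

```bash
python3 go.py .431 -.094 .038 0
python3 - <<'E'
from h import *
o=dict(np.load('scene0.npz'));c=cam('scene','stamp_open.png')
cv2.imwrite('pics/st.png',cv2.resize(c['pixels'][130:215,240:340],None,fx=6,fy=6))
E
```

```text
t 15.98 pos [ 0.433  -0.0948  0.0424] xyz [-0.002  -0.0008  0.0043] ang [ 0.1  -0.25 -0.05] F [ 0.3 -0.1 -0.1] w 0.0854 q [ 0.65  0.32 -0.58  2.19  0.27  0.7  -0.11]
```

View pics/st.png

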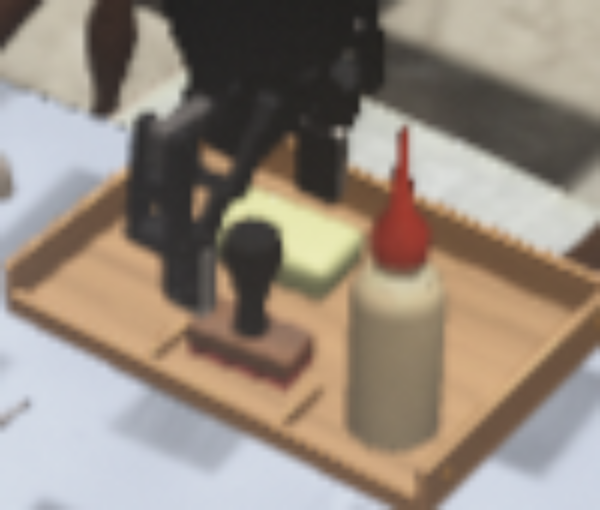

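The open fingers at (190,300) and (320,190) straddle the handle (250,250), centred. Closing.

Request:
jog_arm --motion '[{"angular": [0, -0.2, 0], "xyz": [-0.001, 0, 0.003], "claw": 0}, {"angular": [0, 0, 0], "xyz": [0, 0, 0], "claw": 1}, {"angular": [0, 0, 0], "xyz": [0, 0, 0], "claw": 1}, {"angular": [0, 0, 0], "xyz": [0, 0, 0], "claw": 1}, {"angular": [0, 0, 0], "xyz": [0, 0, 0], "claw": 1}, {"angular": [0, 0, 0], "xyz": [0, 0, 0], "claw": 1}, {"angular": [0, 0, 0], "xyz": [0, 0, 0], "claw": 1}, {"angular": [0, 0, 0], "xyz": [0, 0, 0], "claw": 1}]'

```text
time_s: 16.7
tcp_pos: [0.4322, -0.0947, 0.0394]
orientation: [[1.0, -0.001, 0.001], [-0.001, -1.0, -0.002], [0.001, 0.002, -1.0]]
wrist_force: [-0.2, -0.2, -0.1]
width: 0.0227
```

```bash
python3 go.py .405 -.385 .04 0
python3 - <<'E'
from h import *
o=dict(np.load('scene0.npz'));c=cam('scene','stamp_closed.png')
g=lambda a:cv2.cvtColor(a['pixels'],cv2.COLOR_BGR2GRAY)[178:198,268:296].astype(np.float32)
print('block shift px',cv2.phaseCorrelate(g(o),g(c)))
E
```

```text
t 16.7 pos [ 0.4322 -0.0947  0.0394] xyz [-2.710e-02  2.903e-01 -1.000e-04] ang [ 0.11 -0.03 -0.04] F [-0.2 -0.2 -0.1] w 0.0227 q [ 0.65  0.32 -0.58  2.19  0.28  0.69 -0.12]
block shift px ((0.03821047963567281, -0.2823156283527517), 0.6565616246064504)
```

Request:
jog_arm --motion '[{"angular": [0, 0, 0], "xyz": [0, 0, 0], "claw": 1}, {"angular": [0, 0, 0], "xyz": [0, 0, -0.015], "claw": 1}, {"angular": [0, 0, 0], "xyz": [0, 0, -0.03], "claw": 1}, {"angular": [0, 0, 0], "xyz": [0, 0, -0.035], "claw": 1}, {"angular": [0, 0, 0], "xyz": [0, 0, -0.035], "claw": 1}, {"angular": [0, 0, 0], "xyz": [0, 0, -0.035], "claw": 1}, {"angular": [0, 0, 0], "xyz": [0, 0, -0.03], "claw": 1}, {"angular": [0, 0, 0], "xyz": [0, 0.01, 0], "claw": 1}]'

```text
time_s: 17.42
tcp_pos: [0.4279, -0.1011, 0.2226]
orientation: [[1.0, 0.005, -0.011], [0.005, -1.0, 0.004], [-0.011, -0.004, -1.0]]
wrist_force: [1.3, -0.6, -0.8]
width: 0.0228
```

```bash
python3 go.py .405 -.385 .2 0
```

```text
t 17.42 pos [ 0.4279 -0.1011  0.2226] xyz [-0.024   0.2838  0.0217] ang [-0.23  0.62  0.28] F [ 1.3 -0.6 -0.8] w 0.0228 q [ 0.78  0.01 -0.64  2.04  0.01  1.1   0.15]
```

Request:
jog_arm --motion '[{"angular": [0, 0, 0], "xyz": [-0.006, 0.03, 0], "claw": 1}, {"angular": [0, 0, 0], "xyz": [-0.006, 0.037, 0], "claw": 1}, {"angular": [0, 0, 0], "xyz": [-0.006, 0.037, 0], "claw": 1}, {"angular": [0, 0, 0], "xyz": [-0.006, 0.037, 0], "claw": 1}, {"angular": [0, 0, 0], "xyz": [-0.006, 0.037, 0], "claw": 1}, {"angular": [0, 0, 0], "xyz": [-0.006, 0.037, 0], "claw": 1}, {"angular": [0, 0, 0], "xyz": [-0.006, 0.037, 0], "claw": 1}, {"angular": [0, 0, 0], "xyz": [-0.006, 0.037, 0], "claw": 1}]'

```text
time_s: 18.08
tcp_pos: [0.3839, -0.3941, 0.2208]
orientation: [[1.0, 0.026, -0.008], [0.026, -1.0, 0.001], [-0.008, -0.002, -1.0]]
wrist_force: [1.1, 0.2, -0.4]
width: 0.0227
```

Request:
jog_arm --motion '[{"angular": [0, 0, 0], "xyz": [-0.003, 0.02, 0], "claw": 1}, {"angular": [0, 0, 0], "xyz": [0, 0, 0], "claw": 1}, {"angular": [0, 0, 0], "xyz": [0, 0, 0.02], "claw": 1}, {"angular": [0, 0, 0], "xyz": [0, 0, 0.025], "claw": 1}, {"angular": [0, 0, 0], "xyz": [0, 0, 0.025], "claw": 1}, {"angular": [0, 0, 0], "xyz": [0, 0, 0.015], "claw": 1}, {"angular": [0, 0, 0], "xyz": [0, 0, 0], "claw": 1}, {"angular": [0, 0, 0], "xyz": [0, 0, 0], "claw": 1}]'

```text
time_s: 18.75
tcp_pos: [0.3704, -0.4244, 0.1244]
orientation: [[1.0, 0.007, -0.016], [0.007, -1.0, 0.004], [-0.016, -0.004, -1.0]]
wrist_force: [0.9, -0.2, -0.8]
width: 0.0226
```

```bash
python3 go.py .375 -.41 .038 0
```

```text
t 18.75 pos [ 0.3704 -0.4244  0.1244] xyz [ 0.0061 -0.014   0.0864] ang [-0.25  0.9   0.42] F [ 0.9 -0.2 -0.8] w 0.0226 q [ 1.06  0.36 -0.34  1.87  0.15  0.95  0.66]
```

Request:
jog_arm --motion '[{"angular": [-0.3, 0.9, 0.4], "xyz": [0.005, -0.01, 0.01], "claw": 1}, {"angular": [0, 0, 0], "xyz": [0, 0, 0.02], "claw": 1}, {"angular": [0, 0, 0], "xyz": [0, 0, 0.02], "claw": 1}, {"angular": [0, 0, 0], "xyz": [0, 0, 0.015], "claw": 1}, {"angular": [0, 0, 0], "xyz": [0, 0, 0.006], "claw": 1}, {"angular": [0, 0, 0], "xyz": [0, 0, 0], "claw": 1}, {"angular": [0, 0, 0], "xyz": [0, 0, 0], "claw": 1}, {"angular": [0, 0, 0], "xyz": [0, 0, 0], "claw": 1}]'

```text
time_s: 19.42
tcp_pos: [0.382, -0.4143, 0.059]
orientation: [[1.0, 0.005, 0.01], [0.005, -1.0, -0.009], [0.01, 0.009, -1.0]]
wrist_force: [0.7, -0.0, 0.4]
width: 0.023
```

```bash
python3 go.py .375 -.41 .038 0
```

```text
t 19.42 pos [ 0.382  -0.4143  0.059 ] xyz [-0.0071 -0.0045  0.0209] ang [ 0.5  -0.55  0.3 ] F [ 0.7 -0.   0.4] w 0.023 q [ 1.03  0.44 -0.33  1.92  0.19  0.8   0.6 ]
```

Request:
jog_arm --motion '[{"angular": [0.5, -0.5, 0.3], "xyz": [-0.006, -0.003, 0.002], "claw": 1}, {"angular": [0, 0, 0], "xyz": [0, 0, 0.005], "claw": 1}, {"angular": [0, 0, 0], "xyz": [0, 0, 0.006], "claw": 1}, {"angular": [0, 0, 0], "xyz": [0, 0, 0.005], "claw": 1}, {"angular": [0, 0, 0], "xyz": [0, 0, 0], "claw": 1}, {"angular": [0, 0, 0], "xyz": [0, 0, 0], "claw": 1}, {"angular": [0, 0, 0], "xyz": [0, 0, 0], "claw": 1}, {"angular": [0, 0, 0], "xyz": [0, 0, 0], "claw": 1}]'

```text
time_s: 20.08
tcp_pos: [0.3774, -0.4138, 0.043]
orientation: [[1.0, -0.002, 0.004], [-0.002, -1.0, -0.005], [0.004, 0.005, -1.0]]
wrist_force: [0.7, 0.2, -0.9]
width: 0.0227
```

```bash
python3 go.py .375 -.41 .038 0
```

```text
t 20.08 pos [ 0.3774 -0.4138  0.043 ] xyz [-0.0024 -0.0038  0.005 ] ang [ 0.27 -0.26 -0.09] F [ 0.7  0.2 -0.9] w 0.0227 q [ 1.03  0.46 -0.32  1.93  0.2   0.77  0.59]
```

Request:
jog_arm --motion '[{"angular": [0.3, -0.3, 0], "xyz": [0, 0, 0.002], "claw": 1}, {"angular": [0, 0, 0], "xyz": [0, 0, 0.002], "claw": 1}, {"angular": [0, 0, 0], "xyz": [0, 0, 0.0015], "claw": 1}, {"angular": [0, 0, 0], "xyz": [0, 0, 0.0005], "claw": 1}, {"angular": [0, 0, 0], "xyz": [0, 0, 0], "claw": 1}, {"angular": [0, 0, 0], "xyz": [0, 0, 0], "claw": 1}, {"angular": [0, 0, 0], "xyz": [0, 0, 0], "claw": 1}, {"angular": [0, 0, 0], "xyz": [0, 0, 0], "claw": 1}]'

```text
time_s: 20.75
tcp_pos: [0.3782, -0.4143, 0.0374]
orientation: [[1.0, -0.001, -0.0], [-0.001, -1.0, 0.0], [-0.0, -0.0, -1.0]]
wrist_force: [-0.1, 0.3, -0.5]
width: 0.0226
```

Request:
jog_arm --motion '[{"angular": [0, 0, 0], "xyz": [0, 0, 0.001], "claw": 1}, {"angular": [0, 0, 0], "xyz": [0, 0, 0], "claw": 1}, {"angular": [0, 0, 0], "xyz": [0, 0, 0], "claw": 0}, {"angular": [0, 0, 0], "xyz": [0, 0, 0], "claw": 0}, {"angular": [0, 0, 0], "xyz": [0, 0, 0], "claw": 0}, {"angular": [0, 0, 0], "xyz": [0, 0, 0], "claw": 0}, {"angular": [0, 0, 0], "xyz": [0, 0, 0], "claw": 0}, {"angular": [0, 0, 0], "xyz": [0, 0, 0], "claw": 0}]'

```text
time_s: 21.42
tcp_pos: [0.3789, -0.4148, 0.0372]
orientation: [[1.0, -0.001, 0.001], [-0.001, -1.0, -0.001], [0.001, 0.001, -1.0]]
wrist_force: [0.2, -0.7, 0.5]
width: 0.0854
```

Request:
jog_arm --motion '[{"angular": [0, 0, 0], "xyz": [0, 0, -0.02], "claw": 0}, {"angular": [0, 0, 0], "xyz": [0, 0, -0.035], "claw": 0}, {"angular": [0, 0, 0], "xyz": [0, 0, -0.035], "claw": 0}, {"angular": [0, 0, 0], "xyz": [0, 0, -0.035], "claw": 0}, {"angular": [0, 0, 0], "xyz": [0, 0, -0.03], "claw": 0}, {"angular": [0, 0, 0], "xyz": [0.008, -0.035, 0], "claw": 0}, {"angular": [0, 0, 0], "xyz": [0.009, -0.037, 0], "claw": 0}, {"angular": [0, 0, 0], "xyz": [0.009, -0.037, 0], "claw": 0}]'

```text
time_s: 22.08
tcp_pos: [0.4011, -0.3137, 0.1987]
orientation: [[1.0, -0.022, -0.0], [-0.022, -1.0, -0.003], [-0.0, 0.003, -1.0]]
wrist_force: [1.4, 0.3, -0.2]
width: 0.0857
```

Request:
jog_arm --motion '[{"angular": [0, 0, 0], "xyz": [0.009, -0.037, 0], "claw": 0}, {"angular": [0, 0, 0], "xyz": [0.009, -0.037, 0], "claw": 0}, {"angular": [0, 0, 0], "xyz": [0.009, -0.037, 0], "claw": 0}, {"angular": [0, 0, 0], "xyz": [0.005, -0.03, 0], "claw": 0}, {"angular": [0, 0, 0], "xyz": [0, 0, 0], "claw": 0}, {"angular": [0, 0, 0], "xyz": [0, 0, 0], "claw": 0}, {"angular": [0, 0, 0], "xyz": [0, 0, 0], "claw": 0}, {"angular": [0, 0, 0], "xyz": [0, 0, 0], "claw": 0}]'

```text
time_s: 22.75
tcp_pos: [0.4397, -0.1578, 0.2006]
orientation: [[1.0, -0.008, 0.005], [-0.008, -1.0, -0.006], [0.006, 0.006, -1.0]]
wrist_force: [-0.2, -0.8, 0.2]
width: 0.0855
```

```bash
python3 go.py .434 -.163 .09 0
python3 - <<'E'
from h import *
c=cam('scene','after2.png')
cv2.imwrite('pics/a2.png',cv2.resize(c['pixels'][130:290,240:440],None,fx=3,fy=3))
E
```

```text
t 22.75 pos [ 0.4397 -0.1578  0.2006] xyz [-0.0063  0.0045  0.1106] ang [ 0.34 -0.31 -0.43] F [-0.2 -0.8  0.2] w 0.0855 q [ 0.8   0.09 -0.56  2.02  0.06  1.04  0.2 ]
```

View pics/a2.png

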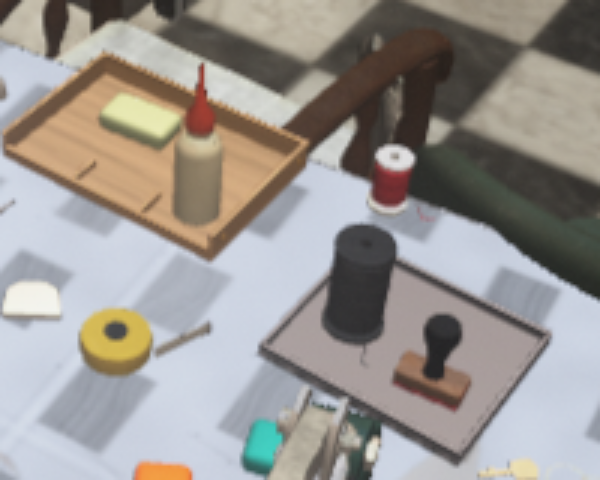

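The spool (360,285) and stamp (432,360) stand upright in the tray, and the bottle is alone in the front row. Now the bottle.

Request:
jog_arm --motion '[{"angular": [0.3, -0.3, -0.4], "xyz": [-0.006, 0.006, 0], "claw": 0}, {"angular": [0, 0, 0], "xyz": [0, 0, 0], "claw": 0}, {"angular": [0, 0, 0], "xyz": [0, 0, 0.025], "claw": 0}, {"angular": [0, 0, 0], "xyz": [0, 0, 0.03], "claw": 0}, {"angular": [0, 0, 0], "xyz": [0, 0, 0.025], "claw": 0}, {"angular": [0, 0, 0], "xyz": [0, 0, 0], "claw": 0}, {"angular": [0, 0, 0], "xyz": [0, 0, 0], "claw": 0}, {"angular": [0, 0, 0], "xyz": [0, 0, 0], "claw": 0}]'

```text
time_s: 23.47
tcp_pos: [0.4346, -0.1759, 0.1201]
orientation: [[1.0, -0.024, 0.005], [-0.024, -1.0, -0.004], [0.006, 0.003, -1.0]]
wrist_force: [0.1, -0.3, 0.2]
width: 0.0852
```

```bash
python3 go.py .434 -.163 .09 0
```

```text
t 23.47 pos [ 0.4346 -0.1759  0.1201] xyz [-0.0011 -0.0129  0.0301] ang [ 0.2  -0.32 -1.38] F [ 0.1 -0.3  0.2] w 0.0852 q [ 0.79  0.21 -0.54  2.09  0.14  0.87  0.15]
```

Request:
jog_arm --motion '[{"angular": [0.2, -0.3, -1.4], "xyz": [-0.001, -0.013, 0], "claw": 0}, {"angular": [0, 0, 0], "xyz": [0, -0.001, 0.005], "claw": 0}, {"angular": [0, 0, 0], "xyz": [0, 0, 0.01], "claw": 0}, {"angular": [0, 0, 0], "xyz": [0, 0, 0.01], "claw": 0}, {"angular": [0, 0, 0], "xyz": [0, 0, 0.003], "claw": 0}, {"angular": [0, 0, 0], "xyz": [0, 0, 0], "claw": 0}, {"angular": [0, 0, 0], "xyz": [0, 0, 0], "claw": 0}, {"angular": [0, 0, 0], "xyz": [0, 0, 0], "claw": 0}]'

```text
time_s: 24.13
tcp_pos: [0.4384, -0.1618, 0.0945]
orientation: [[1.0, 0.002, 0.009], [0.003, -1.0, -0.004], [0.009, 0.004, -1.0]]
wrist_force: [0.0, 1.0, 0.3]
width: 0.0854
```

```bash
python3 go.py .434 -.163 .09 0
```

```text
t 24.13 pos [ 0.4384 -0.1618  0.0945] xyz [-0.0045  0.0012  0.0045] ang [ 0.24 -0.51  0.14] F [0.  1.  0.3] w 0.0854 q [ 0.76  0.25 -0.54  2.12  0.18  0.81  0.12]
```

Request:
jog_arm --motion '[{"angular": [0.2, -0.5, 0], "xyz": [-0.0045, 0.001, 0.003], "claw": 0}, {"angular": [0, 0, 0], "xyz": [0, 0, 0.001], "claw": 0}, {"angular": [0, 0, 0], "xyz": [0, 0, 0], "claw": 0}, {"angular": [0, 0, 0], "xyz": [0, 0, 0], "claw": 0.3}, {"angular": [0, 0, 0], "xyz": [0, 0, 0], "claw": 0.5}, {"angular": [0, 0, 0], "xyz": [0, 0, 0], "claw": 0.5}, {"angular": [0, 0, 0], "xyz": [0, 0, 0], "claw": 0.5}, {"angular": [0, 0, 0], "xyz": [0, 0, 0], "claw": 0.5}]'

```text
time_s: 24.8
tcp_pos: [0.434, -0.1638, 0.0908]
orientation: [[1.0, 0.001, 0.001], [0.001, -1.0, -0.001], [0.001, 0.001, -1.0]]
wrist_force: [-0.2, -0.6, -0.2]
width: 0.0429
```

```bash
python3 go.py .434 -.163 .09 0
python3 - <<'E'
from h import *
c=cam('scene')
cv2.imwrite('pics/bt.png',cv2.resize(c['pixels'][130:215,260:350],None,fx=6,fy=6))
E
```

```text
t 24.8 pos [ 0.434  -0.1638  0.0908] xyz [-0.     -0.0008  0.0008] ang [ 0.07 -0.04  0.07] F [-0.2 -0.6 -0.2] w 0.0429 q [ 0.77  0.25 -0.54  2.12  0.18  0.81  0.12]
```

View pics/bt.png

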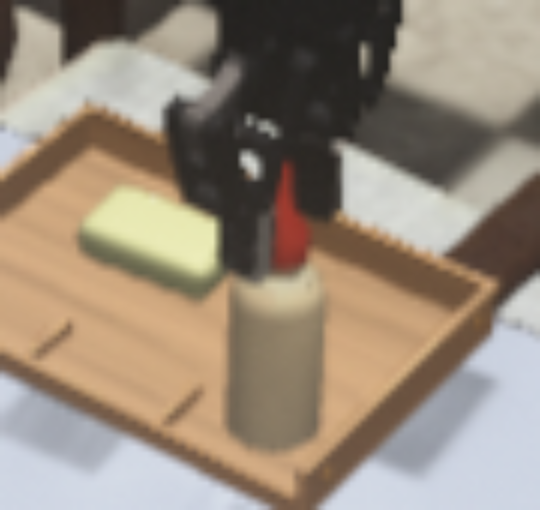

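The half-closed fingers (245,245) and (320,190) bracket the red cap (290,235) symmetrically. Closing fully.

Request:
jog_arm --motion '[{"angular": [0, 0, 0], "xyz": [0, 0, 0], "claw": 0.65}, {"angular": [0, 0, 0], "xyz": [0, 0, 0], "claw": 1}, {"angular": [0, 0, 0], "xyz": [0, 0, 0], "claw": 1}, {"angular": [0, 0, 0], "xyz": [0, 0, 0], "claw": 1}, {"angular": [0, 0, 0], "xyz": [0, 0, 0], "claw": 1}, {"angular": [0, 0, 0], "xyz": [0, 0, 0], "claw": 1}, {"angular": [0, 0, 0], "xyz": [0, 0, 0], "claw": 1}, {"angular": [0, 0, 0], "xyz": [0, 0, 0], "claw": 1}]'

```text
time_s: 25.52
tcp_pos: [0.4344, -0.1638, 0.0913]
orientation: [[1.0, 0.001, 0.001], [0.001, -1.0, -0.002], [0.001, 0.002, -1.0]]
wrist_force: [-0.8, 0.0, 0.3]
width: 0.0193
```

```bash
python3 go.py .44 -.41 .2 0;  python3 - <<'E'
from h import *
o=dict(np.load('scene0.npz'));c=cam('scene')
g=lambda a:cv2.cvtColor(a['pixels'],cv2.COLOR_BGR2GRAY)[182:212,290:322].astype(np.float32)
print('shift px',cv2.phaseCorrelate(g(o),g(c)))
E
```

```text
t 25.52 pos [ 0.4344 -0.1638  0.0913] xyz [ 0.0054  0.2464 -0.1083] ang [ 0.09 -0.06  0.08] F [-0.8  0.   0.3] w 0.0193 q [ 0.77  0.25 -0.54  2.12  0.18  0.81  0.12]
shift px ((0.13123921136598327, -0.10106871207546853), 1.0958090941111247)
```

Request:
jog_arm --motion '[{"angular": [0, 0, 0], "xyz": [0, 0, -0.015], "claw": 1}, {"angular": [0, 0, 0], "xyz": [0, 0, -0.03], "claw": 1}, {"angular": [0, 0, 0], "xyz": [0, 0, -0.035], "claw": 1}, {"angular": [0, 0, 0], "xyz": [0, 0, -0.03], "claw": 1}, {"angular": [0, 0, 0], "xyz": [0.001, 0.02, -0.01], "claw": 1}, {"angular": [0, 0, 0], "xyz": [0.001, 0.03, 0], "claw": 1}, {"angular": [0, 0, 0], "xyz": [0.001, 0.035, 0], "claw": 1}, {"angular": [0, 0, 0], "xyz": [0.001, 0.035, 0], "claw": 1}]'

```text
time_s: 26.23
tcp_pos: [0.4389, -0.2758, 0.2146]
orientation: [[1.0, 0.022, -0.004], [0.022, -1.0, 0.002], [-0.004, -0.002, -1.0]]
wrist_force: [0.2, -0.6, -0.8]
width: 0.0197
```

Request:
jog_arm --motion '[{"angular": [0, 0, 0], "xyz": [0.001, 0.035, 0], "claw": 1}, {"angular": [0, 0, 0], "xyz": [0.001, 0.035, 0], "claw": 1}, {"angular": [0, 0, 0], "xyz": [0.001, 0.03, 0], "claw": 1}, {"angular": [0, 0, 0], "xyz": [0, 0.015, 0], "claw": 1}, {"angular": [0, 0, 0], "xyz": [0, 0, 0], "claw": 1}, {"angular": [0, 0, 0], "xyz": [0, 0, 0], "claw": 1}, {"angular": [0, 0, 0], "xyz": [0, 0, 0], "claw": 1}, {"angular": [0, 0, 0], "xyz": [0, 0, 0], "claw": 1}]'

```text
time_s: 26.9
tcp_pos: [0.4397, -0.403, 0.2109]
orientation: [[1.0, 0.011, -0.008], [0.011, -1.0, 0.002], [-0.008, -0.002, -1.0]]
wrist_force: [0.5, 1.0, 0.2]
width: 0.0195
```

```bash
python3 go.py .44 -.41 .09 0
```

```text
t 26.9 pos [ 0.4397 -0.403   0.2109] xyz [0.0012 0.0072 0.1209] ang [-0.11  0.47  0.64] F [0.5 1.  0.2] w 0.0195 q [ 1.    0.33 -0.4   1.72  0.14  1.13  0.57]
```

Request:
jog_arm --motion '[{"angular": [-0.1, 0.5, 0.6], "xyz": [0, 0.008, 0.005], "claw": 1}, {"angular": [0, 0, 0], "xyz": [0, 0.004, 0.025], "claw": 1}, {"angular": [0, 0, 0], "xyz": [0, 0.003, 0.03], "claw": 1}, {"angular": [0, 0, 0], "xyz": [0, 0.002, 0.025], "claw": 1}, {"angular": [0, 0, 0], "xyz": [0, 0, 0.012], "claw": 1}, {"angular": [0, 0, 0], "xyz": [0, 0, 0], "claw": 1}, {"angular": [0, 0, 0], "xyz": [0, 0, 0], "claw": 1}, {"angular": [0, 0, 0], "xyz": [0, 0, 0], "claw": 1}]'

```text
time_s: 27.57
tcp_pos: [0.4459, -0.4128, 0.1137]
orientation: [[1.0, 0.014, 0.008], [0.014, -1.0, -0.002], [0.008, 0.002, -1.0]]
wrist_force: [-0.0, 0.5, -1.4]
width: 0.0199
```

```bash
python3 go.py .44 -.41 .0895 0
```

```text
t 27.57 pos [ 0.4459 -0.4128  0.1137] xyz [-0.006  -0.0029  0.0242] ang [ 0.13 -0.47  0.79] F [-0.   0.5 -1.4] w 0.0199 q [ 0.99  0.44 -0.38  1.78  0.19  0.95  0.55]
```

Request:
jog_arm --motion '[{"angular": [0.1, -0.5, 0.8], "xyz": [-0.006, -0.001, 0.003], "claw": 1}, {"angular": [0, 0, 0], "xyz": [-0.001, 0, 0.006], "claw": 1}, {"angular": [0, 0, 0], "xyz": [0, 0, 0.007], "claw": 1}, {"angular": [0, 0, 0], "xyz": [0, 0, 0.004], "claw": 1}, {"angular": [0, 0, 0], "xyz": [0, 0, 0], "claw": 1}, {"angular": [0, 0, 0], "xyz": [0, 0, 0], "claw": 1}, {"angular": [0, 0, 0], "xyz": [0, 0, 0], "claw": 1}, {"angular": [0, 0, 0], "xyz": [0, 0, 0], "claw": 1}]'

```text
time_s: 28.23
tcp_pos: [0.4419, -0.4142, 0.0978]
orientation: [[1.0, -0.001, 0.007], [-0.001, -1.0, -0.008], [0.007, 0.008, -1.0]]
wrist_force: [0.9, 0.7, -0.6]
width: 0.0199
```

```bash
python3 go.py .44 -.41 .0895 0
```

```text
t 28.23 pos [ 0.4419 -0.4142  0.0978] xyz [-0.002  -0.0042  0.0083] ang [ 0.45 -0.37 -0.07] F [ 0.9  0.7 -0.6] w 0.0199 q [ 0.98  0.46 -0.37  1.8   0.2   0.91  0.52]
```

Request:
jog_arm --motion '[{"angular": [0.5, -0.4, 0], "xyz": [0, -0.002, 0.002], "claw": 1}, {"angular": [0, 0, 0], "xyz": [0, 0, 0.003], "claw": 1}, {"angular": [0, 0, 0], "xyz": [0, 0, 0.002], "claw": 1}, {"angular": [0, 0, 0], "xyz": [0, 0, 0.001], "claw": 1}, {"angular": [0, 0, 0], "xyz": [0, 0, 0], "claw": 1}, {"angular": [0, 0, 0], "xyz": [0, 0, 0.001], "claw": 1}, {"angular": [0, 0, 0], "xyz": [0, 0, 0], "claw": 1}, {"angular": [0, 0, 0], "xyz": [0, 0, 0], "claw": 1}]'

```text
time_s: 28.9
tcp_pos: [0.4434, -0.4129, 0.0896]
orientation: [[1.0, -0.001, 0.001], [-0.001, -1.0, -0.0], [0.001, 0.0, -1.0]]
wrist_force: [-0.9, 0.2, -0.9]
width: 0.0198
```

Within a hair of the floor: one more mm, then release and go up. Then over towards the soap.

Request:
jog_arm --motion '[{"angular": [0, 0, 0], "xyz": [0, 0, 0.001], "claw": 1}, {"angular": [0, 0, 0], "xyz": [0, 0, 0], "claw": 1}, {"angular": [0, 0, 0], "xyz": [0, 0, 0], "claw": 0}, {"angular": [0, 0, 0], "xyz": [0, 0, 0], "claw": 0}, {"angular": [0, 0, 0], "xyz": [0, 0, 0], "claw": 0}, {"angular": [0, 0, 0], "xyz": [0, 0, 0], "claw": 0}, {"angular": [0, 0, 0], "xyz": [0, 0, 0], "claw": 0}, {"angular": [0, 0, 0], "xyz": [0, 0, 0], "claw": 0}]'

```text
time_s: 29.57
tcp_pos: [0.4433, -0.413, 0.0884]
orientation: [[1.0, -0.001, 0.001], [-0.001, -1.0, -0.0], [0.001, 0.0, -1.0]]
wrist_force: [-0.4, 1.1, -0.2]
width: 0.0852
```

Request:
jog_arm --motion '[{"angular": [0, 0, 0], "xyz": [0, 0, -0.01], "claw": 0}, {"angular": [0, 0, 0], "xyz": [0, 0, -0.03], "claw": 0}, {"angular": [0, 0, 0], "xyz": [0, 0, -0.035], "claw": 0}, {"angular": [0, 0, 0], "xyz": [0, 0, -0.03], "claw": 0}, {"angular": [0, 0, 0], "xyz": [0.004, -0.025, 0], "claw": 0}, {"angular": [0, 0, 0], "xyz": [0.006, -0.037, 0], "claw": 0}, {"angular": [0, 0, 0], "xyz": [0.006, -0.037, 0], "claw": 0}, {"angular": [0, 0, 0], "xyz": [0.006, -0.037, 0], "claw": 0}]'

```text
time_s: 30.23
tcp_pos: [0.4631, -0.2867, 0.2031]
orientation: [[1.0, -0.024, 0.004], [-0.024, -1.0, -0.008], [0.004, 0.008, -1.0]]
wrist_force: [0.8, -0.0, -0.6]
width: 0.0853
```

Request:
jog_arm --motion '[{"angular": [0, 0, 0], "xyz": [0.006, -0.037, 0], "claw": 0}, {"angular": [0, 0, 0], "xyz": [0.006, -0.037, 0], "claw": 0}, {"angular": [0, 0, 0], "xyz": [0.006, -0.037, 0], "claw": 0}, {"angular": [0, 0, 0], "xyz": [0.006, -0.037, 0], "claw": 0}, {"angular": [0, 0, 0], "xyz": [0.006, -0.037, 0], "claw": 0}, {"angular": [0, 0, 0], "xyz": [0, -0.02, 0], "claw": 0}, {"angular": [0, 0, 0], "xyz": [0, 0, 0], "claw": 0}, {"angular": [0, 0, 0], "xyz": [0, 0, 0], "claw": 0}]'

```text
time_s: 30.9
tcp_pos: [0.5021, -0.0615, 0.211]
orientation: [[1.0, -0.007, 0.018], [-0.007, -1.0, -0.012], [0.018, 0.012, -1.0]]
wrist_force: [0.4, -0.6, 0.4]
width: 0.0854
```

```bash
python3 go.py .492 -.066 .09 3
python3 - <<'E'
from h import *
c=cam('scene','after3.png');p=pts(c);q=p.reshape(-1,3);z=q[:,2]
for nm,x,y,lo,hi in(('spool',.403,-.335,.082,.1),('stamp',.378,-.414,.06,.09),('bottle',.442,-.413,.09,.17)):
    r=q[(abs(q[:,0]-x)<.04)&(abs(q[:,1]-y)<.03)&(z>lo)&(z<hi)];print(nm,len(r),np.median(r,0).round(3),r[:,2].max().round(3))
hsv=cv2.cvtColor(c['pixels'],cv2.COLOR_BGR2HSV);h,s,v=hsv[...,0],hsv[...,1],hsv[...,2]
x,y,z=p[...,0],p[...,1],p[...,2]
for hi,zz in(((.045,.028)),):
    m=((abs(x-.50)<.05)&(abs(y+.08)<.09)&(z>.022)&(z<.045)&(h>24)&(h<42)&(s>40)&(v>120)).astype(np.uint8)
    V,U=np.where(m); Q=np.array([ray(c,a,b,zz)[:2] for a,b in zip(U,V)],np.float32); print('soap',len(U),cv2.minAreaRect(Q))
cv2.imwrite('pics/a3.png',cv2.resize(c['pixels'][120:290,230:440],None,fx=3,fy=3))
E
```

```text
t 30.9 pos [ 0.5021 -0.0615  0.211 ] xyz [-0.0122  0.0032  0.1208] ang [ 0.7  -0.99 -3.42] F [ 0.4 -0.6  0.4] w 0.0854 q [ 0.62  0.16 -0.63  1.94  0.12  1.06 -0.07]
spool 251 [ 0.4   -0.334  0.088] 0.093
stamp 127 [ 0.372 -0.413  0.072] 0.078
bottle 164 [ 0.441 -0.411  0.108] 0.153
soap 225 ((0.48639002442359924, -0.06828993558883667), (0.04019702970981598, 0.06719397753477097), 3.5863022804260254)
```

View pics/a3.png

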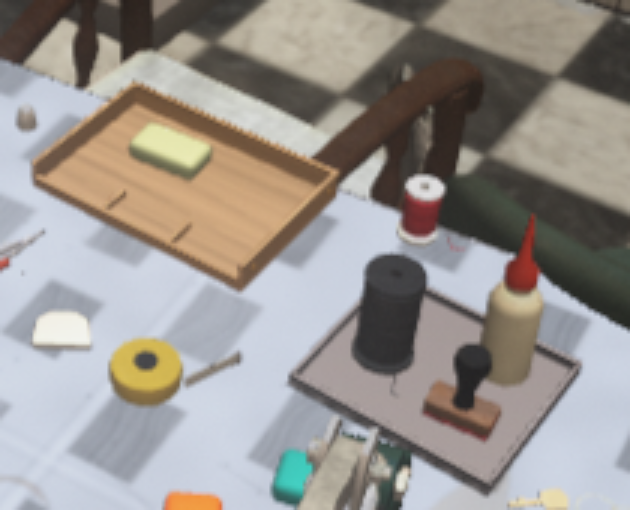

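The spool (392,315), stamp (465,395) and bottle (517,320) all stand in the tray, and the soap (170,150) is clear at ≈(.490,-.066), yaw ≈3.5°. I'll partly close the jaws to clear the back wall and descend.

Request:
jog_arm --motion '[{"angular": [0.7, -1.0, -3.4], "xyz": [-0.012, 0.003, 0.01], "claw": 0.28}, {"angular": [0, 0, 0], "xyz": [-0.002, 0, 0.025], "claw": 0.28}, {"angular": [0, 0, 0], "xyz": [0, 0, 0.03], "claw": 0.28}, {"angular": [0, 0, 0], "xyz": [0, 0, 0.03], "claw": 0.28}, {"angular": [0, 0, 0], "xyz": [0, 0, 0.03], "claw": 0.28}, {"angular": [0, 0, 0], "xyz": [0, 0, 0.015], "claw": 0.28}, {"angular": [0, 0, 0], "xyz": [0, 0, 0], "claw": 0.28}, {"angular": [0, 0, 0], "xyz": [0, 0, 0], "claw": 0.28}]'

```text
time_s: 31.62
tcp_pos: [0.4915, -0.086, 0.0698]
orientation: [[1.0, 0.026, 0.007], [0.026, -1.0, -0.01], [0.007, 0.011, -1.0]]
wrist_force: [0.3, -0.0, 0.1]
width: 0.0616
```

```bash
python3 go.py .490 -.066 .03 3.5
```

```text
t 31.62 pos [ 0.4915 -0.086   0.0698] xyz [-0.0012 -0.0205  0.0395] ang [ 0.61 -0.38 -1.99] F [ 0.3 -0.   0.1] w 0.0616 q [ 0.58  0.35 -0.56  2.06  0.28  0.79 -0.12]
```

Request:
jog_arm --motion '[{"angular": [0.6, -0.4, -2.0], "xyz": [-0.001, -0.018, 0], "claw": 0.28}, {"angular": [0, 0, 0], "xyz": [0, -0.003, 0], "claw": 0.28}, {"angular": [0, 0, 0], "xyz": [0, 0, 0.012], "claw": 0.28}, {"angular": [0, 0, 0], "xyz": [0, 0, 0.015], "claw": 0.28}, {"angular": [0, 0, 0], "xyz": [0, 0, 0.01], "claw": 0.28}, {"angular": [0, 0, 0], "xyz": [0, 0, 0], "claw": 0.28}, {"angular": [0, 0, 0], "xyz": [0, 0, 0], "claw": 0.28}, {"angular": [0, 0, 0], "xyz": [0, 0, 0], "claw": 0.28}]'

```text
time_s: 32.28
tcp_pos: [0.4963, -0.0678, 0.0366]
orientation: [[0.998, 0.058, 0.012], [0.058, -0.998, -0.004], [0.012, 0.005, -1.0]]
wrist_force: [-0.2, -1.0, 0.2]
width: 0.0614
```

```bash
python3 go.py .490 -.066 -.002 3.5
```

```text
t 32.28 pos [ 0.4963 -0.0678  0.0366] xyz [-0.0066 -0.0023  0.0385] ang [ 0.28 -0.68 -0.15] F [-0.2 -1.   0.2] w 0.0614 q [ 0.53  0.42 -0.55  2.07  0.33  0.73 -0.16]
```

Request:
jog_arm --motion '[{"angular": [0.3, -0.7, -0.1], "xyz": [-0.007, -0.002, 0], "claw": 0.28}, {"angular": [0, 0, 0], "xyz": [0, 0, 0.004], "claw": 0.28}, {"angular": [0, 0, 0], "xyz": [-0.001, 0, 0.005], "claw": 0.28}, {"angular": [0, 0, 0], "xyz": [-0.001, 0, 0.005], "claw": 0.28}, {"angular": [0, 0, 0], "xyz": [0, 0, 0.002], "claw": 0.28}, {"angular": [0, 0, 0], "xyz": [0, 0, 0], "claw": 0.28}, {"angular": [0, 0, 0], "xyz": [0, 0, 0], "claw": 0.28}, {"angular": [0, 0, 0], "xyz": [0, 0, 0], "claw": 0.28}]'

```text
time_s: 32.95
tcp_pos: [0.4873, -0.0666, 0.0203]
orientation: [[0.998, 0.06, 0.001], [0.06, -0.998, -0.0], [0.001, 0.0, -1.0]]
wrist_force: [0.1, 0.9, -0.9]
width: 0.0613
```

```bash
python3 go.py .490 -.066 -.002 3.5
```

```text
t 32.95 pos [ 0.4873 -0.0666  0.0203] xyz [ 0.0027 -0.0005  0.0223] ang [ 0.01 -0.05 -0.06] F [ 0.1  0.9 -0.9] w 0.0613 q [ 0.53  0.44 -0.54  2.09  0.34  0.7  -0.18]
```

Taking a look before going down over the soap.

Run:
```python
from h import *
c=cam('scene');t=cam('top')
A=cv2.resize(c['pixels'][120:220,235:345],None,fx=5,fy=5);B=cv2.resize(t['pixels'][118:190,228:282],None,fx=4,fy=4)
W=np.zeros((500,790,3),np.uint8);W[:,:550]=A;W[:288,560:776]=B;cv2.imwrite('pics/sp.png',W)
```

```text
(no output)
```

View pics/sp.png

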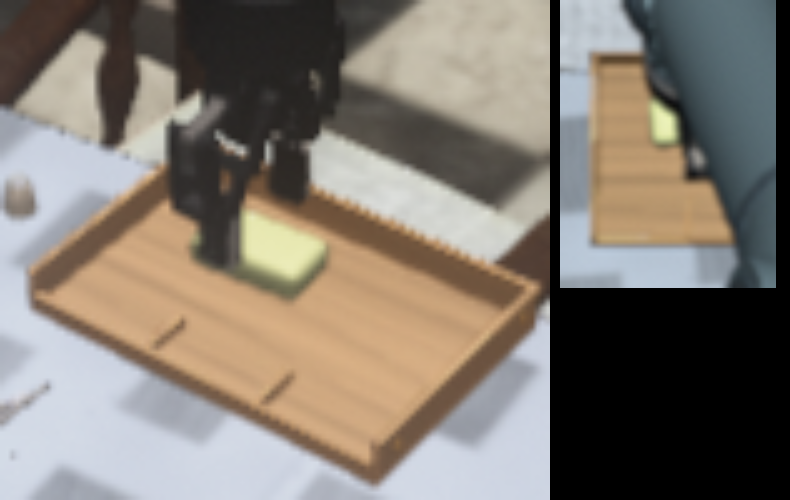

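The front finger (222,262) is in front of the soap, the back finger (290,190) behind it and clear of the wall. Going down.

Request:
jog_arm --motion '[{"angular": [0, 0, 0], "xyz": [0.002, 0, 0.004], "claw": 0.28}, {"angular": [0, 0, 0], "xyz": [0, 0, 0.006], "claw": 0.28}, {"angular": [0, 0, 0], "xyz": [0, 0, 0.006], "claw": 0.28}, {"angular": [0, 0, 0], "xyz": [0, 0, 0.003], "claw": 0.28}, {"angular": [0, 0, 0], "xyz": [0, 0, 0.001], "claw": 0.28}, {"angular": [0, 0, 0], "xyz": [0, 0, 0], "claw": 0.28}, {"angular": [0, 0, 0], "xyz": [0, 0, 0], "claw": 0.28}, {"angular": [0, 0, 0], "xyz": [0, 0, 0], "claw": 0.28}]'

```text
time_s: 33.72
tcp_pos: [0.4899, -0.0664, -0.002]
orientation: [[0.998, 0.06, 0.001], [0.06, -0.998, -0.0], [0.001, 0.0, -1.0]]
wrist_force: [0.9, -0.7, -0.0]
width: 0.062
```

```bash
python3 go.py .490 -.066 -.002 3.5
```

```text
t 33.72 pos [ 0.4899 -0.0664 -0.002 ] xyz [ 0.0001 -0.0004  0.    ] ang [ 0.01 -0.07 -0.06] F [ 0.9 -0.7 -0. ] w 0.062 q [ 0.5   0.48 -0.51  2.09  0.38  0.66 -0.2 ]
```

Request:
jog_arm --motion '[{"angular": [0, 0, 0], "xyz": [0, 0, 0], "claw": 1}, {"angular": [0, 0, 0], "xyz": [0, 0, 0], "claw": 1}, {"angular": [0, 0, 0], "xyz": [0, 0, 0], "claw": 1}, {"angular": [0, 0, 0], "xyz": [0, 0, 0], "claw": 1}, {"angular": [0, 0, 0], "xyz": [0, 0, 0], "claw": 1}, {"angular": [0, 0, 0], "xyz": [0, 0, 0], "claw": 1}, {"angular": [0, 0, 0], "xyz": [0, 0, 0], "claw": 1}, {"angular": [0, 0, 0], "xyz": [0, 0, 0], "claw": 1}]'

```text
time_s: 34.38
tcp_pos: [0.4903, -0.0665, -0.0011]
orientation: [[0.998, 0.06, 0.002], [0.06, -0.998, -0.001], [0.002, 0.001, -1.0]]
wrist_force: [1.0, -0.9, -1.0]
width: 0.0386
```

Request:
jog_arm --motion '[{"angular": [0, 0, 0], "xyz": [0, 0, -0.01], "claw": 1}, {"angular": [0, 0, 0], "xyz": [0, 0, -0.02], "claw": 1}, {"angular": [0, 0, 0], "xyz": [0, 0, -0.03], "claw": 1}, {"angular": [0, 0, 0], "xyz": [0, 0, -0.035], "claw": 1}, {"angular": [0, 0, 0], "xyz": [0, 0, -0.035], "claw": 1}, {"angular": [0, 0, 0], "xyz": [0, 0, -0.02], "claw": 1}, {"angular": [0, 0, 0], "xyz": [0, 0, 0], "claw": 1}, {"angular": [0, 0, 0], "xyz": [0, 0, 0], "claw": 1}]'

```text
time_s: 35.05
tcp_pos: [0.4868, -0.0653, 0.1569]
orientation: [[0.998, 0.062, -0.005], [0.062, -0.998, 0.001], [-0.004, -0.001, -1.0]]
wrist_force: [0.1, 0.5, -1.9]
width: 0.0394
```

```bash
python3 go.py .401 .269 .15 9.5
python3 - <<'E'
from h import *
c=cam('scene')
hsv=cv2.cvtColor(c['pixels'],cv2.COLOR_BGR2HSV);h,s,v=hsv[...,0],hsv[...,1],hsv[...,2];p=pts(c)
m=(h>24)&(h<42)&(s>40)&(v>120)&(abs(p[...,0]-.49)<.06)&(abs(p[...,1]+.066)<.06)&(p[...,2]>.05)
q=p[m]; print(len(q),np.percentile(q,[3,50,97],axis=0).round(3) if len(q) else '')
E
```

```text
t 35.05 pos [ 0.4868 -0.0653  0.1569] xyz [-0.0648 -0.339   0.0074] ang [-0.06  0.25 -5.92] F [ 0.1  0.5 -1.9] w 0.0394 q [ 0.63  0.22 -0.64  2.    0.15  0.97 -0.02]
157 [[ 0.463 -0.097  0.18 ]
 [ 0.483 -0.079  0.184]
 [ 0.505 -0.037  0.187]]
```

Request:
jog_arm --motion '[{"angular": [0, 0, -1], "xyz": [-0.005, -0.025, 0], "claw": 1}, {"angular": [0, 0, -1], "xyz": [-0.006, -0.035, 0], "claw": 1}, {"angular": [0, 0, -1], "xyz": [-0.006, -0.037, 0], "claw": 1}, {"angular": [0, 0, -1], "xyz": [-0.006, -0.037, 0], "claw": 1}, {"angular": [0, 0, -1], "xyz": [-0.006, -0.037, 0], "claw": 1}, {"angular": [0, 0, -1], "xyz": [-0.006, -0.037, 0], "claw": 1}, {"angular": [0, 0, 0], "xyz": [-0.006, -0.037, 0], "claw": 1}, {"angular": [0, 0, 0], "xyz": [-0.006, -0.037, 0], "claw": 1}]'

```text
time_s: 35.77
tcp_pos: [0.3988, 0.2046, 0.1459]
orientation: [[0.989, 0.147, -0.023], [0.147, -0.989, -0.005], [-0.023, 0.001, -1.0]]
wrist_force: [0.8, 1.1, -0.3]
width: 0.0391
```

Request:
jog_arm --motion '[{"angular": [0, 0, 0], "xyz": [-0.006, -0.03, 0], "claw": 1}, {"angular": [0, 0, 0], "xyz": [-0.003, -0.015, 0], "claw": 1}, {"angular": [0, 0, 0], "xyz": [0, 0, 0], "claw": 1}, {"angular": [0, 0, 0], "xyz": [0, 0, 0], "claw": 1}, {"angular": [0, 0, 0], "xyz": [0, 0, 0], "claw": 1}, {"angular": [0, 0, 0], "xyz": [0, 0, 0], "claw": 1}, {"angular": [0, 0, 0], "xyz": [0, 0, 0], "claw": 1}, {"angular": [0, 0, 0], "xyz": [0, 0, 0], "claw": 1}]'

```text
time_s: 36.43
tcp_pos: [0.3721, 0.2514, 0.1381]
orientation: [[0.986, 0.159, -0.04], [0.159, -0.987, -0.008], [-0.041, 0.001, -0.999]]
wrist_force: [1.1, 0.5, -0.9]
width: 0.0392
```

```bash
python3 go.py .401 .269 .05 9.7
```

```text
t 36.43 pos [0.3721 0.2514 0.1381] xyz [ 0.0349 -0.0129  0.0868] ang [ 0.06  2.35 -0.52] F [ 1.1  0.5 -0.9] w 0.0392 q [ 0.15  0.23 -0.89  2.08  0.19  0.96 -0.68]
```

Request:
jog_arm --motion '[{"angular": [0, 1.2, -0.3], "xyz": [0.018, -0.007, 0], "claw": 1}, {"angular": [0, 1.2, -0.2], "xyz": [0.016, -0.006, 0.01], "claw": 1}, {"angular": [0, 0, 0], "xyz": [0, 0, 0.02], "claw": 1}, {"angular": [0, 0, 0], "xyz": [0, 0, 0.025], "claw": 1}, {"angular": [0, 0, 0], "xyz": [0, 0, 0.015], "claw": 1}, {"angular": [0, 0, 0], "xyz": [0, 0, 0], "claw": 1}, {"angular": [0, 0, 0], "xyz": [0, 0, 0], "claw": 1}, {"angular": [0, 0, 0], "xyz": [0, 0, 0], "claw": 1}]'

```text
time_s: 37.1
tcp_pos: [0.4137, 0.2603, 0.0654]
orientation: [[0.989, 0.147, 0.009], [0.147, -0.989, -0.005], [0.008, 0.006, -1.0]]
wrist_force: [0.1, -0.2, -0.6]
width: 0.0388
```

```bash
python3 go.py .401 .269 .02 9.7
```

```text
t 37.1 pos [0.4137 0.2603 0.0654] xyz [-0.0116 -0.0108  0.0453] ang [ 0.37 -0.45 -1.24] F [ 0.1 -0.2 -0.6] w 0.0388 q [ 0.04  0.4  -0.79  2.07  0.4   0.82 -0.84]
```

Request:
jog_arm --motion '[{"angular": [0.4, -0.4, -1.2], "xyz": [-0.012, -0.011, 0], "claw": 1}, {"angular": [0, 0, 0], "xyz": [0, 0, 0.005], "claw": 1}, {"angular": [0, 0, 0], "xyz": [-0.001, 0, 0.01], "claw": 1}, {"angular": [0, 0, 0], "xyz": [-0.001, 0, 0.01], "claw": 1}, {"angular": [0, 0, 0], "xyz": [0, 0, 0.006], "claw": 1}, {"angular": [0, 0, 0], "xyz": [0, 0, 0], "claw": 1}, {"angular": [0, 0, 0], "xyz": [0, 0, 0], "claw": 1}, {"angular": [0, 0, 0], "xyz": [0, 0, 0], "claw": 1}]'

```text
time_s: 37.77
tcp_pos: [0.3991, 0.2712, 0.0346]
orientation: [[0.986, 0.17, 0.006], [0.17, -0.986, 0.004], [0.007, -0.002, -1.0]]
wrist_force: [-0.8, -0.0, -0.8]
width: 0.0391
```

```bash
python3 go.py .401 .269 .006 9.7
python3 - <<'E'
from h import *
c=cam('scene');cv2.imwrite('pics/di.png',cv2.resize(c['pixels'][110:180,130:230],None,fx=6,fy=6))
hsv=cv2.cvtColor(c['pixels'],cv2.COLOR_BGR2HSV);h,s,v=hsv[...,0],hsv[...,1],hsv[...,2];p=pts(c)
m=(h>24)&(h<42)&(s>40)&(v>120)&(abs(p[...,0]-.40)<.07)&(abs(p[...,1]-.27)<.07)&(p[...,2]>.015)
V,U=np.where(m); q=p[m]; print(len(q),np.percentile(q,[3,50,97],axis=0).round(3));
E
```

```text
t 37.77 pos [0.3991 0.2712 0.0346] xyz [0.0013 0.0025 0.0286] ang [-0.14 -0.39  0.06] F [-0.8 -0.  -0.8] w 0.0391 q [-0.01  0.45 -0.76  2.1   0.46  0.75 -0.89]
128 [[0.375 0.238 0.057]
 [0.399 0.255 0.062]
 [0.417 0.291 0.066]]
```

View pics/di.png

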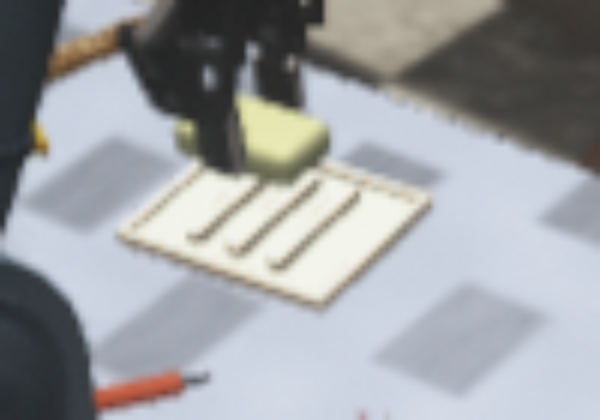

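The soap (252,135) hangs level above the dish (275,232), and point data put it within about 3 mm of the dish centre. Lowering.

Request:
jog_arm --motion '[{"angular": [-0.1, -0.4, 0.1], "xyz": [0.002, 0.002, 0.005], "claw": 1}, {"angular": [0, 0, 0], "xyz": [0, 0, 0.007], "claw": 1}, {"angular": [0, 0, 0], "xyz": [0, 0, 0.007], "claw": 1}, {"angular": [0, 0, 0], "xyz": [0, 0, 0.004], "claw": 1}, {"angular": [0, 0, 0], "xyz": [0, 0, 0.002], "claw": 1}, {"angular": [0, 0, 0], "xyz": [0, 0, 0], "claw": 1}, {"angular": [0, 0, 0], "xyz": [0, 0, 0], "claw": 1}, {"angular": [0, 0, 0], "xyz": [0, 0, 0], "claw": 1}]'

```text
time_s: 38.48
tcp_pos: [0.4029, 0.2694, 0.007]
orientation: [[0.986, 0.166, -0.0], [0.166, -0.986, 0.001], [-0.0, -0.001, -1.0]]
wrist_force: [-0.4, -0.8, -1.3]
width: 0.0387
```

```bash
python3 go.py .401 .269 .0049 9.7
```

```text
t 38.48 pos [0.4029 0.2694 0.007 ] xyz [-0.0019  0.0001  0.0021] ang [-0.05  0.01 -0.14] F [-0.4 -0.8 -1.3] w 0.0387 q [-0.04  0.51 -0.72  2.1   0.51  0.71 -0.93]
```

Request:
jog_arm --motion '[{"angular": [0, 0, 0], "xyz": [-0.001, 0, 0.002], "claw": 1}, {"angular": [0, 0, 0], "xyz": [0, 0, 0.0005], "claw": 1}, {"angular": [0, 0, 0], "xyz": [0, 0, 0], "claw": 1}, {"angular": [0, 0, 0], "xyz": [0, 0, 0], "claw": 1}, {"angular": [0, 0, 0], "xyz": [0, 0, 0], "claw": 1}, {"angular": [0, 0, 0], "xyz": [0, 0, 0], "claw": 1}, {"angular": [0, 0, 0], "xyz": [0, 0, 0], "claw": 1}, {"angular": [0, 0, 0], "xyz": [0, 0, 0], "claw": 1}]'

```text
time_s: 39.15
tcp_pos: [0.4024, 0.2699, 0.0054]
orientation: [[0.986, 0.166, 0.002], [0.166, -0.986, 0.002], [0.002, -0.001, -1.0]]
wrist_force: [0.8, 0.1, -0.9]
width: 0.0389
```

Request:
jog_arm --motion '[{"angular": [0, 0, 0], "xyz": [0, 0, 0.001], "claw": 1}, {"angular": [0, 0, 0], "xyz": [0, 0, 0], "claw": 1}, {"angular": [0, 0, 0], "xyz": [0, 0, 0], "claw": 0}, {"angular": [0, 0, 0], "xyz": [0, 0, 0], "claw": 0}, {"angular": [0, 0, 0], "xyz": [0, 0, 0], "claw": 0}, {"angular": [0, 0, 0], "xyz": [0, 0, 0], "claw": 0}, {"angular": [0, 0, 0], "xyz": [0, 0, 0], "claw": 0}, {"angular": [0, 0, 0], "xyz": [0, 0, 0], "claw": 0}]'

```text
time_s: 39.82
tcp_pos: [0.4034, 0.2707, 0.0051]
orientation: [[0.986, 0.166, 0.004], [0.166, -0.986, 0.003], [0.004, -0.002, -1.0]]
wrist_force: [-1.1, -0.3, 0.2]
width: 0.085
```

Request:
jog_arm --motion '[{"angular": [0, 0, 0], "xyz": [0, 0, -0.01], "claw": 0}, {"angular": [0, 0, 0], "xyz": [0, 0, -0.03], "claw": 0}, {"angular": [0, 0, 0], "xyz": [0, 0, -0.035], "claw": 0}, {"angular": [0, 0, 0], "xyz": [0, 0, -0.038], "claw": 0}, {"angular": [0, 0, 0], "xyz": [0, 0, -0.038], "claw": 0}, {"angular": [0, 0, 0], "xyz": [0, 0, -0.038], "claw": 0}, {"angular": [0, 0, 2], "xyz": [0, 0.03, -0.015], "claw": 0}, {"angular": [0, 0, 2], "xyz": [0, 0.037, 0], "claw": 0}]'

```text
time_s: 40.48
tcp_pos: [0.4082, 0.212, 0.2207]
orientation: [[0.993, 0.117, -0.002], [0.117, -0.993, 0.006], [-0.001, -0.006, -1.0]]
wrist_force: [0.2, -0.5, -0.3]
width: 0.0853
```

Request:
jog_arm --motion '[{"angular": [0, 0, 2], "xyz": [0.003, 0.038, 0], "claw": 0}, {"angular": [0, 0, 2], "xyz": [0.003, 0.038, 0], "claw": 0}, {"angular": [0, 0, 1.6], "xyz": [0.003, 0.038, 0], "claw": 0}, {"angular": [0, 0, 0], "xyz": [0, 0.038, 0], "claw": 0}, {"angular": [0, 0, 0], "xyz": [0, 0.038, 0], "claw": 0}, {"angular": [0, 0, 0], "xyz": [0, 0.038, 0], "claw": 0}, {"angular": [0, 0, 0], "xyz": [0, 0.038, 0], "claw": 0}, {"angular": [0, 0, 0], "xyz": [0, 0.038, 0], "claw": 0}]'

```text
time_s: 41.15
tcp_pos: [0.4327, -0.0968, 0.2305]
orientation: [[0.999, 0.03, 0.02], [0.03, -1.0, 0.004], [0.02, -0.003, -1.0]]
wrist_force: [1.5, 0.2, 0.1]
width: 0.0858
```

```bash
python3 go.py .4433 -.413 .2 0
python3 - <<'E'
from h import *
for n in('scene','top'):
    c=cam(n,'soap_'+n+'.png'); hsv=cv2.cvtColor(c['pixels'],cv2.COLOR_BGR2HSV).astype(int);h,s,v=hsv[...,0],hsv[...,1],hsv[...,2];p=pts(c)
    reg=(abs(p[...,0]-.40)<.08)&(abs(p[...,1]-.27)<.09)
    for nm,m,z in(('soap',reg&(h>24)&(h<45)&(s>45)&(p[...,2]>.027),.034),('dish',reg&(p[...,2]>.006),.009)):
        k,l,st,_=cv2.connectedComponentsWithStats(m.astype(np.uint8));i=1+np.argmax(st[1:,4])
        V,U=np.where(l==i);Q=np.array([ray(c,a,b,z)[:2] for a,b in zip(U,V)],np.float32);r=cv2.minAreaRect(Q);print(n,nm,len(U),np.round(r[0],4),np.round(r[1],3),round(r[2],1),np.median(p[l==i][:,2]).round(3))
    if n=='scene': cv2.imwrite('pics/di2.png',cv2.resize(c['pixels'][110:180,130:230],None,fx=6,fy=6))
E
```

```text
t 41.15 pos [ 0.4327 -0.0968  0.2305] xyz [0.0006 0.3164 0.0295] ang [-0.19 -1.15  1.7 ] F [1.5 0.2 0.1] w 0.0858 q [ 0.69 -0.01 -0.54  2.05 -0.02  1.09  0.18]
scene soap 192 [0.3942 0.2632] [0.043 0.07 ] 11.7 0.032
scene dish 450 [0.3942 0.2782] [0.1 0.1] 9.0 0.023
top soap 244 [0.4006 0.2697] [0.039 0.065] 10.4 0.034
top dish 771 [0.4008 0.2679] [0.103 0.128] 8.8 0.012
```

View pics/di2.png

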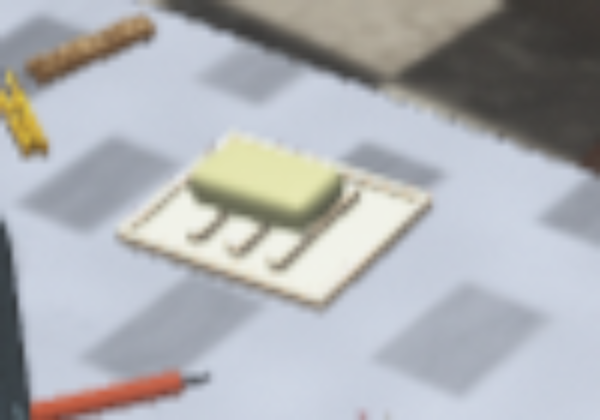

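The soap lies on the ribs in the middle of the dish (265,180), lengthwise. In the top view the soap and dish centres agree to 2 mm and the yaws to under 2°. Now I fetch the bottle.

Request:
jog_arm --motion '[{"angular": [0, -0.6, 0.8], "xyz": [0, 0.038, 0], "claw": 0}, {"angular": [0, -0.6, 0.8], "xyz": [0.001, 0.038, 0], "claw": 0}, {"angular": [0, 0, 0], "xyz": [0.001, 0.038, 0], "claw": 0}, {"angular": [0, 0, 0], "xyz": [0.001, 0.038, 0], "claw": 0}, {"angular": [0, 0, 0], "xyz": [0.001, 0.038, 0], "claw": 0}, {"angular": [0, 0, 0], "xyz": [0.001, 0.038, 0], "claw": 0}, {"angular": [0, 0, 0], "xyz": [0, 0.035, 0], "claw": 0}, {"angular": [0, 0, 0], "xyz": [0, 0.02, 0], "claw": 0}]'

```text
time_s: 41.92
tcp_pos: [0.4401, -0.3825, 0.2343]
orientation: [[1.0, 0.006, 0.004], [0.006, -1.0, 0.003], [0.004, -0.003, -1.0]]
wrist_force: [-0.1, -0.6, -0.3]
width: 0.0853
```

```bash
python3 go.py .4433 -.413 .2 0
```

```text
t 41.92 pos [ 0.4401 -0.3825  0.2343] xyz [0.0029 0.0306 0.0342] ang [-0.19 -0.22  0.34] F [-0.1 -0.6 -0.3] w 0.0853 q [ 0.92  0.26 -0.32  1.74  0.08  1.15  0.58]
```

Request:
jog_arm --motion '[{"angular": [-0.2, -0.2, 0.3], "xyz": [0.002, 0.02, 0], "claw": 0}, {"angular": [0, 0, 0], "xyz": [0.001, 0.012, 0], "claw": 0}, {"angular": [0, 0, 0], "xyz": [0, 0.002, 0.02], "claw": 0}, {"angular": [0, 0, 0], "xyz": [0, 0.002, 0.03], "claw": 0}, {"angular": [0, 0, 0], "xyz": [0, 0.002, 0.03], "claw": 0}, {"angular": [0, 0, 0], "xyz": [0, 0, 0.02], "claw": 0}, {"angular": [0, 0, 0], "xyz": [0, 0, 0], "claw": 0}, {"angular": [0, 0, 0], "xyz": [0, 0, 0], "claw": 0}]'

```text
time_s: 42.58
tcp_pos: [0.4469, -0.4258, 0.1371]
orientation: [[1.0, -0.004, 0.01], [-0.004, -1.0, -0.001], [0.01, 0.001, -1.0]]
wrist_force: [1.0, 0.1, 0.4]
width: 0.0854
```

```bash
python3 go.py .4433 -.413 .089 0
```

```text
t 42.58 pos [ 0.4469 -0.4258  0.1371] xyz [-0.0041 -0.0129  0.048 ] ang [ 0.07 -0.59 -0.2 ] F [1.  0.1 0.4] w 0.0854 q [ 0.93  0.42 -0.29  1.75  0.13  0.99  0.59]
```

Request:
jog_arm --motion '[{"angular": [0, -0.6, -0.2], "xyz": [-0.004, -0.011, 0], "claw": 0}, {"angular": [0, 0, 0], "xyz": [0, -0.001, 0.01], "claw": 0}, {"angular": [0, 0, 0], "xyz": [0, 0, 0.015], "claw": 0}, {"angular": [0, 0, 0], "xyz": [0, 0, 0.013], "claw": 0}, {"angular": [0, 0, 0], "xyz": [0, 0, 0.006], "claw": 0}, {"angular": [0, 0, 0], "xyz": [0, 0, 0], "claw": 0}, {"angular": [0, 0, 0], "xyz": [0, 0, 0], "claw": 0}, {"angular": [0, 0, 0], "xyz": [0, 0, 0], "claw": 0}]'

```text
time_s: 43.25
tcp_pos: [0.4493, -0.4113, 0.0993]
orientation: [[1.0, 0.007, 0.01], [0.007, -1.0, -0.008], [0.01, 0.008, -1.0]]
wrist_force: [-0.4, 0.3, 0.0]
width: 0.0855
```

```bash
python3 go.py .4433 -.413 .089 0
```

```text
t 43.25 pos [ 0.4493 -0.4113  0.0993] xyz [-0.0061  0.0016  0.0102] ang [ 0.46 -0.56  0.39] F [-0.4  0.3  0. ] w 0.0855 q [ 0.9   0.45 -0.28  1.79  0.16  0.91  0.56]
```

Request:
jog_arm --motion '[{"angular": [0.5, -0.6, 0.4], "xyz": [-0.006, 0.001, 0.003], "claw": 0}, {"angular": [0, 0, 0], "xyz": [0, 0, 0.004], "claw": 0}, {"angular": [0, 0, 0], "xyz": [0, 0, 0.002], "claw": 0}, {"angular": [0, 0, 0], "xyz": [0, 0, 0], "claw": 0}, {"angular": [0, 0, 0], "xyz": [0, 0, 0], "claw": 0}, {"angular": [0, 0, 0], "xyz": [0, 0, 0], "claw": 0}, {"angular": [0, 0, 0], "xyz": [0, 0, 0], "claw": 0}, {"angular": [0, 0, 0], "xyz": [0, 0, 0], "claw": 0}]'

```text
time_s: 43.92
tcp_pos: [0.4434, -0.4147, 0.0914]
orientation: [[1.0, -0.003, 0.001], [-0.003, -1.0, -0.002], [0.001, 0.002, -1.0]]
wrist_force: [0.4, -0.3, 0.6]
width: 0.0852
```

```bash
python3 go.py .4433 -.413 .089 0
```

```text
t 43.92 pos [ 0.4434 -0.4147  0.0914] xyz [-0.0001 -0.0017  0.0024] ang [ 0.09 -0.06 -0.17] F [ 0.4 -0.3  0.6] w 0.0852 q [ 0.91  0.46 -0.28  1.79  0.16  0.91  0.56]
```

Grip, then read the exact pose (this becomes the y and z reference).

Request:
jog_arm --motion '[{"angular": [0, 0, -0.2], "xyz": [0, -0.0015, 0.002], "claw": 0}, {"angular": [0, 0, 0], "xyz": [0, 0, 0], "claw": 1}, {"angular": [0, 0, 0], "xyz": [0, 0, 0], "claw": 1}, {"angular": [0, 0, 0], "xyz": [0, 0, 0], "claw": 1}, {"angular": [0, 0, 0], "xyz": [0, 0, 0], "claw": 1}, {"angular": [0, 0, 0], "xyz": [0, 0, 0], "claw": 1}, {"angular": [0, 0, 0], "xyz": [0, 0, 0], "claw": 1}, {"angular": [0, 0, 0], "xyz": [0, 0, 0], "claw": 1}]'

```text
time_s: 44.58
tcp_pos: [0.4441, -0.4129, 0.0899]
orientation: [[1.0, 0.002, 0.002], [0.002, -1.0, -0.002], [0.002, 0.002, -1.0]]
wrist_force: [0.6, 0.3, -0.6]
width: 0.0199
```

Request:
jog_arm --motion '[{"angular": [0, 0, 0], "xyz": [0, 0, 0], "claw": 1}, {"angular": [0, 0, 0], "xyz": [0, 0, -0.015], "claw": 1}, {"angular": [0, 0, 0], "xyz": [0, 0, -0.03], "claw": 1}, {"angular": [0, 0, 0], "xyz": [0, 0, -0.035], "claw": 1}, {"angular": [0, 0, 0], "xyz": [0, 0, -0.03], "claw": 1}, {"angular": [0, 0, 0], "xyz": [0, -0.02, 0], "claw": 1}, {"angular": [0, 0, 0], "xyz": [-0.001, -0.035, 0], "claw": 1}, {"angular": [0, 0, 0], "xyz": [-0.001, -0.037, 0], "claw": 1}]'

```text
time_s: 45.25
tcp_pos: [0.4376, -0.3282, 0.2019]
orientation: [[1.0, -0.015, -0.002], [-0.015, -1.0, -0.003], [-0.001, 0.003, -1.0]]
wrist_force: [1.1, 0.3, 0.5]
width: 0.0192
```

Request:
jog_arm --motion '[{"angular": [0, 0, 0], "xyz": [-0.001, -0.037, 0], "claw": 1}, {"angular": [0, 0, 0], "xyz": [-0.001, -0.037, 0], "claw": 1}, {"angular": [0, 0, 0], "xyz": [-0.001, -0.035, 0], "claw": 1}, {"angular": [0, 0, 0], "xyz": [-0.001, -0.025, 0], "claw": 1}, {"angular": [0, 0, 0], "xyz": [0, -0.01, 0], "claw": 1}, {"angular": [0, 0, 0], "xyz": [0, 0, 0], "claw": 1}, {"angular": [0, 0, 0], "xyz": [0, 0, 0], "claw": 1}, {"angular": [0, 0, 0], "xyz": [0, 0, 0], "claw": 1}]'

```text
time_s: 45.92
tcp_pos: [0.4346, -0.1719, 0.2016]
orientation: [[1.0, -0.006, -0.001], [-0.006, -1.0, -0.005], [-0.001, 0.005, -1.0]]
wrist_force: [0.4, 0.4, -0.7]
width: 0.02
```

```bash
python3 go.py .4344 -.1638 .0913 0
```

```text
t 45.92 pos [ 0.4346 -0.1719  0.2016] xyz [-1.000e-04 -8.600e-03  1.103e-01] ang [ 0.28  0.04 -0.36] F [ 0.4  0.4 -0.7] w 0.02 q [ 0.73  0.08 -0.46  2.02  0.05  1.05  0.24]
```

Request:
jog_arm --motion '[{"angular": [0.3, 0, -0.4], "xyz": [0, -0.008, 0], "claw": 1}, {"angular": [0, 0, 0], "xyz": [0, 0, 0.02], "claw": 1}, {"angular": [0, 0, 0], "xyz": [0, 0, 0.03], "claw": 1}, {"angular": [0, 0, 0], "xyz": [0, 0, 0.025], "claw": 1}, {"angular": [0, 0, 0], "xyz": [0, 0, 0.012], "claw": 1}, {"angular": [0, 0, 0], "xyz": [0, 0, 0], "claw": 1}, {"angular": [0, 0, 0], "xyz": [0, 0, 0], "claw": 1}, {"angular": [0, 0, 0], "xyz": [0, 0, 0], "claw": 1}]'

```text
time_s: 46.58
tcp_pos: [0.4376, -0.1771, 0.1132]
orientation: [[1.0, -0.022, 0.005], [-0.022, -1.0, -0.001], [0.005, 0.001, -1.0]]
wrist_force: [0.0, 1.2, -0.5]
width: 0.0195
```

```bash
python3 go.py .4344 -.1638 .0919 0
```

```text
t 46.58 pos [ 0.4376 -0.1771  0.1132] xyz [-0.0036 -0.0133  0.0213] ang [ 0.07 -0.31 -1.25] F [ 0.   1.2 -0.5] w 0.0195 q [ 0.71  0.21 -0.44  2.09  0.12  0.85  0.17]
```

Request:
jog_arm --motion '[{"angular": [0, -0.3, -1.2], "xyz": [-0.003, -0.013, 0], "claw": 1}, {"angular": [0, 0, 0], "xyz": [0, -0.001, 0], "claw": 1}, {"angular": [0, 0, 0], "xyz": [0, 0, 0.004], "claw": 1}, {"angular": [0, 0, 0], "xyz": [0, 0, 0.005], "claw": 1}, {"angular": [0, 0, 0], "xyz": [0, 0, 0.004], "claw": 1}, {"angular": [0, 0, 0], "xyz": [0, 0, 0], "claw": 1}, {"angular": [0, 0, 0], "xyz": [0, 0, 0], "claw": 1}, {"angular": [0, 0, 0], "xyz": [0, 0, 0], "claw": 1}]'

```text
time_s: 47.25
tcp_pos: [0.4386, -0.1633, 0.1035]
orientation: [[1.0, 0.001, 0.008], [0.001, -1.0, -0.005], [0.008, 0.005, -1.0]]
wrist_force: [0.1, -0.2, -0.4]
width: 0.0194
```

```bash
python3 go.py .4344 -.1638 .0919 0
```

```text
t 47.25 pos [ 0.4386 -0.1633  0.1035] xyz [-0.0043  0.0004  0.0116] ang [ 0.31 -0.48  0.03] F [ 0.1 -0.2 -0.4] w 0.0194 q [ 0.69  0.22 -0.45  2.11  0.14  0.83  0.15]
```

Request:
jog_arm --motion '[{"angular": [0.3, -0.5, 0], "xyz": [-0.005, 0, 0.002], "claw": 1}, {"angular": [0, 0, 0], "xyz": [0, 0, 0.003], "claw": 1}, {"angular": [0, 0, 0], "xyz": [0, 0, 0.003], "claw": 1}, {"angular": [0, 0, 0], "xyz": [0, 0, 0.001], "claw": 1}, {"angular": [0, 0, 0], "xyz": [0, 0, 0], "claw": 1}, {"angular": [0, 0, 0], "xyz": [0, 0, 0], "claw": 1}, {"angular": [0, 0, 0], "xyz": [0, 0, 0], "claw": 1}, {"angular": [0, 0, 0], "xyz": [0, 0, 0], "claw": 1}]'

```text
time_s: 47.92
tcp_pos: [0.4329, -0.1638, 0.0933]
orientation: [[1.0, -0.0, -0.002], [-0.0, -1.0, 0.0], [-0.002, -0.0, -1.0]]
wrist_force: [-0.1, 0.8, 0.2]
width: 0.0196
```

```bash
python3 go.py .4344 -.1638 .0919 0
```

```text
t 47.92 pos [ 0.4329 -0.1638  0.0933] xyz [ 0.0016 -0.      0.0014] ang [-0.03  0.1  -0.03] F [-0.1  0.8  0.2] w 0.0196 q [ 0.69  0.24 -0.45  2.12  0.14  0.81  0.15]
```

Request:
jog_arm --motion '[{"angular": [0, 0.1, 0], "xyz": [0.0015, 0, 0.0015], "claw": 1}, {"angular": [0, 0, 0], "xyz": [0, 0, 0], "claw": 1}, {"angular": [0, 0, 0], "xyz": [0, 0, 0], "claw": 1}, {"angular": [0, 0, 0], "xyz": [0, 0, 0], "claw": 1}, {"angular": [0, 0, 0], "xyz": [0, 0, 0], "claw": 1}, {"angular": [0, 0, 0], "xyz": [0, 0, 0], "claw": 1}, {"angular": [0, 0, 0], "xyz": [0, 0, 0], "claw": 1}, {"angular": [0, 0, 0], "xyz": [0, 0, 0], "claw": 1}]'

```text
time_s: 48.58
tcp_pos: [0.4351, -0.1639, 0.0921]
orientation: [[1.0, -0.0, 0.001], [-0.0, -1.0, 0.0], [0.001, -0.0, -1.0]]
wrist_force: [0.5, -0.1, 0.0]
width: 0.0194
```

```bash
python3 go.py .4344 -.1638 .0919 0
python3 - <<'E'
from h import *
o=dict(np.load('scene0.npz'));c=cam('scene')
g=lambda a:cv2.cvtColor(a['pixels'],cv2.COLOR_BGR2GRAY)[182:212,290:322].astype(np.float32)
print('shift px',cv2.phaseCorrelate(g(o),g(c)))
E
```

```text
t 48.58 pos [ 0.4351 -0.1639  0.0921] xyz [-0.0007 -0.0001  0.0002] ang [-0.   -0.08 -0.01] F [ 0.5 -0.1  0. ] w 0.0194 q [ 0.69  0.24 -0.45  2.12  0.14  0.81  0.15]
shift px ((0.1084349231994075, -0.11297493308780382), 1.0596573926508426)
```

The image matches the start to 0.1 px. Release, then off to the stamp.

Request:
jog_arm --motion '[{"angular": [0, 0, 0], "xyz": [-0.0005, 0, 0.001], "claw": 1}, {"angular": [0, 0, 0], "xyz": [0, 0, 0], "claw": 1}, {"angular": [0, 0, 0], "xyz": [0, 0, 0], "claw": 0}, {"angular": [0, 0, 0], "xyz": [0, 0, 0], "claw": 0}, {"angular": [0, 0, 0], "xyz": [0, 0, 0], "claw": 0}, {"angular": [0, 0, 0], "xyz": [0, 0, 0], "claw": 0}, {"angular": [0, 0, 0], "xyz": [0, 0, 0], "claw": 0}, {"angular": [0, 0, 0], "xyz": [0, 0, 0], "claw": 0}]'

```text
time_s: 49.3
tcp_pos: [0.4354, -0.1641, 0.0917]
orientation: [[1.0, -0.0, 0.003], [-0.0, -1.0, -0.001], [0.003, 0.001, -1.0]]
wrist_force: [-0.5, 0.1, -0.2]
width: 0.0853
```

Request:
jog_arm --motion '[{"angular": [0, 0, 0], "xyz": [0, 0, -0.01], "claw": 0}, {"angular": [0, 0, 0], "xyz": [0, 0, -0.03], "claw": 0}, {"angular": [0, 0, 0], "xyz": [0, 0, -0.035], "claw": 0}, {"angular": [0, 0, 0], "xyz": [0, 0, -0.03], "claw": 0}, {"angular": [0, 0, 0], "xyz": [-0.006, 0.025, 0], "claw": 0}, {"angular": [0, 0, 0], "xyz": [-0.008, 0.037, 0], "claw": 0}, {"angular": [0, 0, 0], "xyz": [-0.008, 0.037, 0], "claw": 0}, {"angular": [0, 0, 0], "xyz": [-0.008, 0.037, 0], "claw": 0}]'

```text
time_s: 49.97
tcp_pos: [0.4103, -0.2929, 0.2077]
orientation: [[1.0, 0.025, 0.007], [0.025, -1.0, 0.0], [0.007, -0.0, -1.0]]
wrist_force: [1.4, -0.5, -0.3]
width: 0.0853
```

Request:
jog_arm --motion '[{"angular": [0, 0, 0], "xyz": [-0.008, 0.037, 0], "claw": 0}, {"angular": [0, 0, 0], "xyz": [-0.008, 0.037, 0], "claw": 0}, {"angular": [0, 0, 0], "xyz": [-0.008, 0.035, 0], "claw": 0}, {"angular": [0, 0, 0], "xyz": [0, 0.015, 0], "claw": 0}, {"angular": [0, 0, 0], "xyz": [0, 0, 0], "claw": 0}, {"angular": [0, 0, 0], "xyz": [0, 0, 0], "claw": 0}, {"angular": [0, 0, 0], "xyz": [0, 0, 0], "claw": 0}, {"angular": [0, 0, 0], "xyz": [0, 0, 0], "claw": 0}]'

```text
time_s: 50.63
tcp_pos: [0.3835, -0.4328, 0.2146]
orientation: [[1.0, 0.013, 0.012], [0.013, -1.0, -0.008], [0.011, 0.008, -1.0]]
wrist_force: [0.0, -0.1, 0.1]
width: 0.0852
```

```bash
python3 go.py .3787 -.4147 .1 0
```

```text
t 50.63 pos [ 0.3835 -0.4328  0.2146] xyz [-0.0058 -0.0191  0.1144] ang [ 0.47 -0.66  0.73] F [ 0.  -0.1  0.1] w 0.0852 q [ 1.    0.26 -0.26  1.78  0.07  1.1   0.73]
```

Request:
jog_arm --motion '[{"angular": [0.5, -0.7, 0.7], "xyz": [-0.006, -0.016, 0], "claw": 0}, {"angular": [0, 0, 0], "xyz": [0, 0, 0.02], "claw": 0}, {"angular": [0, 0, 0], "xyz": [0, 0, 0.03], "claw": 0}, {"angular": [0, 0, 0], "xyz": [0, 0, 0.035], "claw": 0}, {"angular": [0, 0, 0], "xyz": [0, 0, 0.03], "claw": 0}, {"angular": [0, 0, 0], "xyz": [0, 0, 0.01], "claw": 0}, {"angular": [0, 0, 0], "xyz": [0, 0, 0], "claw": 0}, {"angular": [0, 0, 0], "xyz": [0, 0, 0], "claw": 0}]'

```text
time_s: 51.3
tcp_pos: [0.3878, -0.4028, 0.0917]
orientation: [[1.0, 0.024, 0.008], [0.024, -1.0, -0.0], [0.008, 0.0, -1.0]]
wrist_force: [0.5, -0.3, -0.3]
width: 0.0858
```

```bash
python3 go.py .3787 -.4147 .0385 0
```

```text
t 51.3 pos [ 0.3878 -0.4028  0.0917] xyz [-0.0098  0.0116  0.0531] ang [ 0.02 -0.43  1.39] F [ 0.5 -0.3 -0.3] w 0.0858 q [ 0.95  0.38 -0.26  1.92  0.12  0.86  0.66]
```

Request:
jog_arm --motion '[{"angular": [0, -0.4, 1.4], "xyz": [-0.009, 0.011, 0], "claw": 0}, {"angular": [0, 0, 0], "xyz": [-0.001, 0.001, 0.01], "claw": 0}, {"angular": [0, 0, 0], "xyz": [0, 0, 0.015], "claw": 0}, {"angular": [0, 0, 0], "xyz": [0, 0, 0.012], "claw": 0}, {"angular": [0, 0, 0], "xyz": [0, 0, 0.006], "claw": 0}, {"angular": [0, 0, 0], "xyz": [0, 0, 0], "claw": 0}, {"angular": [0, 0, 0], "xyz": [0, 0, 0], "claw": 0}, {"angular": [0, 0, 0], "xyz": [0, 0, 0], "claw": 0}]'

```text
time_s: 51.97
tcp_pos: [0.3821, -0.4236, 0.0552]
orientation: [[1.0, -0.005, 0.011], [-0.005, -1.0, -0.014], [0.011, 0.014, -1.0]]
wrist_force: [-0.7, 0.4, 0.4]
width: 0.0854
```

```bash
python3 go.py .3787 -.4147 .0385 0
```

```text
t 51.97 pos [ 0.3821 -0.4236  0.0552] xyz [-0.0037 -0.0091  0.0165] ang [ 0.8  -0.63 -0.28] F [-0.7  0.4  0.4] w 0.0854 q [ 0.96  0.44 -0.23  1.92  0.14  0.78  0.64]
```

Request:
jog_arm --motion '[{"angular": [0.8, -0.6, -0.3], "xyz": [-0.004, -0.008, 0.003], "claw": 0}, {"angular": [0, 0, 0], "xyz": [0, 0, 0.005], "claw": 0}, {"angular": [0, 0, 0], "xyz": [0, 0, 0.005], "claw": 0}, {"angular": [0, 0, 0], "xyz": [0, 0, 0.002], "claw": 0}, {"angular": [0, 0, 0], "xyz": [0, 0, 0], "claw": 0}, {"angular": [0, 0, 0], "xyz": [0, 0, 0], "claw": 0}, {"angular": [0, 0, 0], "xyz": [0, 0, 0], "claw": 0}, {"angular": [0, 0, 0], "xyz": [0, 0, 0], "claw": 0}]'

```text
time_s: 52.63
tcp_pos: [0.3791, -0.415, 0.0399]
orientation: [[1.0, 0.002, 0.001], [0.002, -1.0, -0.0], [0.001, 0.0, -1.0]]
wrist_force: [0.3, -0.5, 0.1]
width: 0.0852
```

```bash
python3 go.py .3787 -.4147 .0385 0
```

```text
t 52.63 pos [ 0.3791 -0.415   0.0399] xyz [-0.0004 -0.0003  0.0014] ang [ 0.01 -0.08  0.1 ] F [ 0.3 -0.5  0.1] w 0.0852 q [ 0.95  0.46 -0.23  1.93  0.15  0.77  0.64]
```

Request:
jog_arm --motion '[{"angular": [0, -0.1, 0.1], "xyz": [0, 0, 0.0015], "claw": 0}, {"angular": [0, 0, 0], "xyz": [0, 0, 0], "claw": 1}, {"angular": [0, 0, 0], "xyz": [0, 0, 0], "claw": 1}, {"angular": [0, 0, 0], "xyz": [0, 0, 0], "claw": 1}, {"angular": [0, 0, 0], "xyz": [0, 0, 0], "claw": 1}, {"angular": [0, 0, 0], "xyz": [0, 0, 0], "claw": 1}, {"angular": [0, 0, 0], "xyz": [0, 0, 0], "claw": 1}, {"angular": [0, 0, 0], "xyz": [0, 0, 0], "claw": 1}]'

```text
time_s: 53.3
tcp_pos: [0.38, -0.4159, 0.0393]
orientation: [[1.0, -0.0, 0.001], [-0.0, -1.0, -0.002], [0.001, 0.002, -1.0]]
wrist_force: [-0.8, -0.1, -1.1]
width: 0.0228
```

Request:
jog_arm --motion '[{"angular": [0, 0, 0], "xyz": [0, 0, 0], "claw": 1}, {"angular": [0, 0, 0], "xyz": [0, 0, -0.015], "claw": 1}, {"angular": [0, 0, 0], "xyz": [0, 0, -0.03], "claw": 1}, {"angular": [0, 0, 0], "xyz": [0, 0, -0.035], "claw": 1}, {"angular": [0, 0, 0], "xyz": [0, 0, -0.038], "claw": 1}, {"angular": [0, 0, 0], "xyz": [0, 0, -0.038], "claw": 1}, {"angular": [0, 0, 0], "xyz": [0, 0, -0.03], "claw": 1}, {"angular": [0, 0, 0], "xyz": [0.003, -0.02, 0], "claw": 1}]'

```text
time_s: 53.97
tcp_pos: [0.3768, -0.3961, 0.2273]
orientation: [[1.0, -0.006, -0.01], [-0.006, -1.0, 0.007], [-0.01, -0.007, -1.0]]
wrist_force: [0.7, -0.7, 1.3]
width: 0.0224
```

Request:
jog_arm --motion '[{"angular": [0, 0, 0], "xyz": [0.006, -0.035, 0], "claw": 1}, {"angular": [0, 0, 0], "xyz": [0.006, -0.038, 0], "claw": 1}, {"angular": [0, 0, 0], "xyz": [0.006, -0.038, 0], "claw": 1}, {"angular": [0, 0, 0], "xyz": [0.006, -0.038, 0], "claw": 1}, {"angular": [0, 0, 0], "xyz": [0.006, -0.038, 0], "claw": 1}, {"angular": [0, 0, 0], "xyz": [0.006, -0.038, 0], "claw": 1}, {"angular": [0, 0, 0], "xyz": [0.006, -0.038, 0], "claw": 1}, {"angular": [0, 0, 0], "xyz": [0.003, -0.025, 0], "claw": 1}]'

```text
time_s: 54.63
tcp_pos: [0.4248, -0.1037, 0.2309]
orientation: [[1.0, -0.022, -0.004], [-0.022, -1.0, -0.003], [-0.004, 0.003, -1.0]]
wrist_force: [0.5, 0.2, -0.5]
width: 0.0229
```

```bash
python3 go.py .4322 -.0947 .0394 0
```

```text
t 54.63 pos [ 0.4248 -0.1037  0.2309] xyz [ 0.008  -0.0097  0.1914] ang [ 0.16  0.24 -1.25] F [ 0.5  0.2 -0.5] w 0.0229 q [ 0.69 -0.01 -0.54  2.05 -0.    1.11  0.13]
```

Request:
jog_arm --motion '[{"angular": [0.2, 0.2, -1.2], "xyz": [0.006, -0.01, 0], "claw": 1}, {"angular": [0, 0, 0], "xyz": [0, -0.002, 0.02], "claw": 1}, {"angular": [0, 0, 0], "xyz": [0, -0.002, 0.03], "claw": 1}, {"angular": [0, 0, 0], "xyz": [0, -0.002, 0.035], "claw": 1}, {"angular": [0, 0, 0], "xyz": [0, -0.002, 0.035], "claw": 1}, {"angular": [0, 0, 0], "xyz": [0, 0, 0.025], "claw": 1}, {"angular": [0, 0, 0], "xyz": [0, 0, 0], "claw": 1}, {"angular": [0, 0, 0], "xyz": [0, 0, 0], "claw": 1}]'

```text
time_s: 55.3
tcp_pos: [0.4369, -0.0807, 0.0835]
orientation: [[1.0, 0.018, 0.01], [0.018, -1.0, -0.003], [0.009, 0.003, -1.0]]
wrist_force: [0.1, -1.0, -0.6]
width: 0.0225
```

```bash
python3 go.py .4322 -.0952 .0413 0
```

```text
t 55.3 pos [ 0.4369 -0.0807  0.0835] xyz [-0.0053  0.0143  0.0422] ang [ 0.18 -0.54  1.06] F [ 0.1 -1.  -0.6] w 0.0225 q [ 0.61  0.23 -0.56  2.17  0.17  0.77 -0.04]
```

Request:
jog_arm --motion '[{"angular": [0.2, -0.5, 1.0], "xyz": [-0.005, 0.014, 0], "claw": 1}, {"angular": [0, 0, 0], "xyz": [0, 0, 0.003], "claw": 1}, {"angular": [0, 0, 0], "xyz": [0, 0, 0.01], "claw": 1}, {"angular": [0, 0, 0], "xyz": [0, 0, 0.01], "claw": 1}, {"angular": [0, 0, 0], "xyz": [0, 0, 0.005], "claw": 1}, {"angular": [0, 0, 0], "xyz": [0, 0, 0], "claw": 1}, {"angular": [0, 0, 0], "xyz": [0, 0, 0], "claw": 1}, {"angular": [0, 0, 0], "xyz": [0, 0, 0], "claw": 1}]'

```text
time_s: 55.97
tcp_pos: [0.4379, -0.0969, 0.0588]
orientation: [[1.0, -0.0, 0.011], [0.0, -1.0, -0.003], [0.011, 0.003, -1.0]]
wrist_force: [-0.4, 0.0, -1.4]
width: 0.0229
```

```bash
python3 go.py .4322 -.0952 .0413 0
```

```text
t 55.97 pos [ 0.4379 -0.0969  0.0588] xyz [-0.0058 -0.0017  0.0174] ang [ 0.15 -0.63 -0.  ] F [-0.4  0.  -1.4] w 0.0229 q [ 0.61  0.28 -0.53  2.18  0.21  0.72 -0.06]
```

Request:
jog_arm --motion '[{"angular": [0.2, -0.6, 0], "xyz": [-0.006, -0.001, 0.002], "claw": 1}, {"angular": [0, 0, 0], "xyz": [0, 0, 0.005], "claw": 1}, {"angular": [0, 0, 0], "xyz": [0, 0, 0.005], "claw": 1}, {"angular": [0, 0, 0], "xyz": [0, 0, 0.002], "claw": 1}, {"angular": [0, 0, 0], "xyz": [0, 0, 0], "claw": 1}, {"angular": [0, 0, 0], "xyz": [0, 0, 0], "claw": 1}, {"angular": [0, 0, 0], "xyz": [0, 0, 0], "claw": 1}, {"angular": [0, 0, 0], "xyz": [0, 0, 0], "claw": 1}]'

```text
time_s: 56.63
tcp_pos: [0.4317, -0.095, 0.0436]
orientation: [[1.0, 0.002, 0.0], [0.002, -1.0, 0.001], [0.0, -0.001, -1.0]]
wrist_force: [0.4, 0.5, -0.6]
width: 0.0228
```

```bash
python3 go.py .4322 -.0952 .0413 0
python3 - <<'E'
from h import *
o=dict(np.load('scene0.npz'));c=cam('scene')
g=lambda a:cv2.cvtColor(a['pixels'],cv2.COLOR_BGR2GRAY)[178:198,268:296].astype(np.float32)
print('shift px',cv2.phaseCorrelate(g(o),g(c)), 'vs held ref',cv2.phaseCorrelate(g({'pixels':cv2.imread('pics/stamp_closed.png')}),g(c)))
E
```

```text
t 56.63 pos [ 0.4317 -0.095   0.0436] xyz [0.0005 0.0002 0.0023] ang [-0.07 -0.02  0.09] F [ 0.4  0.5 -0.6] w 0.0228 q [ 0.6   0.3  -0.52  2.19  0.23  0.7  -0.07]
shift px ((-0.44067067198585974, -0.2610185669803826), 0.8525312467416127) vs held ref ((-0.5860536577467208, -0.3463929787641504), 0.8978459453582763)
```

Request:
jog_arm --motion '[{"angular": [0, 0, 0.1], "xyz": [0.001, 0, 0.002], "claw": 1}, {"angular": [0, 0, 0], "xyz": [0, 0, 0], "claw": 1}, {"angular": [0, 0, 0], "xyz": [0, 0, 0], "claw": 1}, {"angular": [0, 0, 0], "xyz": [0, 0, 0], "claw": 1}, {"angular": [0, 0, 0], "xyz": [0, 0, 0], "claw": 1}, {"angular": [0, 0, 0], "xyz": [0, 0, 0], "claw": 1}, {"angular": [0, 0, 0], "xyz": [0, 0, 0], "claw": 1}, {"angular": [0, 0, 0], "xyz": [0, 0, 0], "claw": 1}]'

```text
time_s: 57.35
tcp_pos: [0.4336, -0.0952, 0.042]
orientation: [[1.0, -0.001, 0.002], [-0.001, -1.0, 0.001], [0.002, -0.001, -1.0]]
wrist_force: [-0.6, -0.3, -1.1]
width: 0.0225
```

```bash
python3 go.py .4322 -.0952 .0413 0
python3 - <<'E'
from h import *
o=dict(np.load('scene0.npz'));c=cam('scene')
g=lambda a:cv2.cvtColor(a['pixels'],cv2.COLOR_BGR2GRAY)[178:198,268:296].astype(np.float32)
print('shift px',cv2.phaseCorrelate(g(o),g(c)), 'vs held ref',cv2.phaseCorrelate(g({'pixels':cv2.imread('pics/stamp_closed.png')}),g(c)))
E
```

```text
t 57.35 pos [ 0.4336 -0.0952  0.042 ] xyz [-0.0014 -0.      0.0007] ang [-0.04 -0.1  -0.03] F [-0.6 -0.3 -1.1] w 0.0225 q [ 0.6   0.31 -0.52  2.19  0.24  0.69 -0.08]
shift px ((-0.0409674478191544, -0.18109640183911324), 0.8309948861598968) vs held ref ((-0.24337029598475546, -0.12159932733397483), 0.910499918460846)
```

Match within 0.3 px (<1 mm). Lower 1 mm, release, and go for the spool.

Request:
jog_arm --motion '[{"angular": [0, 0, 0], "xyz": [0, 0, 0.001], "claw": 1}, {"angular": [0, 0, 0], "xyz": [0, 0, 0], "claw": 1}, {"angular": [0, 0, 0], "xyz": [0, 0, 0], "claw": 0}, {"angular": [0, 0, 0], "xyz": [0, 0, 0], "claw": 0}, {"angular": [0, 0, 0], "xyz": [0, 0, 0], "claw": 0}, {"angular": [0, 0, 0], "xyz": [0, 0, 0], "claw": 0}, {"angular": [0, 0, 0], "xyz": [0, 0, 0], "claw": 0}, {"angular": [0, 0, 0], "xyz": [0, 0, 0], "claw": 0}]'

```text
time_s: 58.07
tcp_pos: [0.4343, -0.0953, 0.0414]
orientation: [[1.0, -0.001, 0.003], [-0.001, -1.0, 0.0], [0.003, -0.0, -1.0]]
wrist_force: [0.3, -0.2, -0.4]
width: 0.0855
```

Request:
jog_arm --motion '[{"angular": [0, 0, 0], "xyz": [0, 0, -0.02], "claw": 0}, {"angular": [0, 0, 0], "xyz": [0, 0, -0.035], "claw": 0}, {"angular": [0, 0, 0], "xyz": [0, 0, -0.038], "claw": 0}, {"angular": [0, 0, 0], "xyz": [0, 0, -0.038], "claw": 0}, {"angular": [0, 0, 0], "xyz": [0, 0, -0.03], "claw": 0}, {"angular": [0, 0, 0], "xyz": [-0.002, 0.025, 0], "claw": 0}, {"angular": [0, 0, 0], "xyz": [-0.003, 0.037, 0], "claw": 0}, {"angular": [0, 0, 0], "xyz": [-0.003, 0.037, 0], "claw": 0}]'

```text
time_s: 58.73
tcp_pos: [0.4277, -0.1869, 0.2105]
orientation: [[1.0, 0.021, 0.002], [0.021, -1.0, 0.002], [0.002, -0.002, -1.0]]
wrist_force: [0.4, -0.0, -0.0]
width: 0.085
```

Request:
jog_arm --motion '[{"angular": [0, 0, 0], "xyz": [-0.005, 0.037, 0], "claw": 0}, {"angular": [0, 0, 0], "xyz": [-0.005, 0.037, 0], "claw": 0}, {"angular": [0, 0, 0], "xyz": [-0.005, 0.035, 0], "claw": 0}, {"angular": [0, 0, 0], "xyz": [-0.002, 0.015, 0], "claw": 0}, {"angular": [0, 0, 0], "xyz": [0, 0, 0], "claw": 0}, {"angular": [0, 0, 0], "xyz": [0, 0, 0.02], "claw": 0}, {"angular": [0, 0, 0], "xyz": [0, 0, 0.02], "claw": 0}, {"angular": [0, 0, 0], "xyz": [0, 0, 0], "claw": 0}]'

```text
time_s: 59.4
tcp_pos: [0.4112, -0.3265, 0.1725]
orientation: [[1.0, 0.008, 0.008], [0.008, -1.0, -0.006], [0.008, 0.006, -1.0]]
wrist_force: [-0.6, 0.7, -0.2]
width: 0.0851
```

```bash
python3 go.py .4037 -.3353 .057 0
```

```text
t 59.4 pos [ 0.4112 -0.3265  0.1725] xyz [-0.0085  0.008   0.1155] ang [ 0.37 -0.46  0.48] F [-0.6  0.7 -0.2] w 0.0851 q [ 0.92  0.22 -0.36  1.94  0.09  0.99  0.52]
```

Request:
jog_arm --motion '[{"angular": [0.4, -0.5, 0.5], "xyz": [-0.009, 0.009, 0], "claw": 0}, {"angular": [0, 0, 0], "xyz": [-0.002, 0.003, 0.015], "claw": 0}, {"angular": [0, 0, 0], "xyz": [-0.002, 0.003, 0.025], "claw": 0}, {"angular": [0, 0, 0], "xyz": [-0.001, 0.002, 0.025], "claw": 0}, {"angular": [0, 0, 0], "xyz": [0, 0, 0.018], "claw": 0}, {"angular": [0, 0, 0], "xyz": [0, 0, 0.005], "claw": 0}, {"angular": [0, 0, 0], "xyz": [0, 0, 0], "claw": 0}, {"angular": [0, 0, 0], "xyz": [0, 0, 0], "claw": 0}]'

```text
time_s: 60.07
tcp_pos: [0.4004, -0.3431, 0.0897]
orientation: [[1.0, 0.007, 0.003], [0.007, -1.0, -0.003], [0.003, 0.003, -1.0]]
wrist_force: [0.2, 0.1, 0.0]
width: 0.0858
```

```bash
python3 go.py .4037 -.3353 .057 0
```

```text
t 60.07 pos [ 0.4004 -0.3431  0.0897] xyz [ 0.0033 -0.0079  0.0327] ang [ 0.17 -0.18  0.39] F [0.2 0.1 0. ] w 0.0858 q [ 0.92  0.34 -0.33  1.99  0.15  0.84  0.51]
```

Request:
jog_arm --motion '[{"angular": [0.2, -0.2, 0.4], "xyz": [0.002, -0.007, 0], "claw": 0}, {"angular": [0, 0, 0], "xyz": [0, 0, 0.007], "claw": 0}, {"angular": [0, 0, 0], "xyz": [0, 0, 0.01], "claw": 0}, {"angular": [0, 0, 0], "xyz": [0, 0, 0.009], "claw": 0}, {"angular": [0, 0, 0], "xyz": [0, 0, 0.003], "claw": 0}, {"angular": [0, 0, 0], "xyz": [0, 0, 0], "claw": 0}, {"angular": [0, 0, 0], "xyz": [0, 0, 0], "claw": 0}, {"angular": [0, 0, 0], "xyz": [0, 0, 0], "claw": 0}]'

```text
time_s: 60.73
tcp_pos: [0.4065, -0.337, 0.063]
orientation: [[1.0, 0.001, 0.006], [0.001, -1.0, -0.005], [0.006, 0.005, -1.0]]
wrist_force: [-0.1, 0.8, 0.7]
width: 0.0855
```

```bash
python3 go.py .4037 -.3353 .057 0
```

```text
t 60.73 pos [ 0.4065 -0.337   0.063 ] xyz [-0.0028 -0.0017  0.006 ] ang [ 0.27 -0.34  0.05] F [-0.1  0.8  0.7] w 0.0855 q [ 0.9   0.38 -0.33  2.    0.17  0.78  0.47]
```

Trim, grip, lift above the bottle, and go back to the caddy.

Request:
jog_arm --motion '[{"angular": [0.3, -0.3, 0], "xyz": [-0.003, -0.0015, 0.003], "claw": 0}, {"angular": [0, 0, 0], "xyz": [0, 0, 0.003], "claw": 0}, {"angular": [0, 0, 0], "xyz": [0, 0, 0], "claw": 1}, {"angular": [0, 0, 0], "xyz": [0, 0, 0], "claw": 1}, {"angular": [0, 0, 0], "xyz": [0, 0, 0], "claw": 1}, {"angular": [0, 0, 0], "xyz": [0, 0, 0], "claw": 1}, {"angular": [0, 0, 0], "xyz": [0, 0, 0], "claw": 1}, {"angular": [0, 0, 0], "xyz": [0, 0, 0], "claw": 1}]'

```text
time_s: 61.4
tcp_pos: [0.4036, -0.3365, 0.0575]
orientation: [[1.0, -0.0, 0.001], [-0.0, -1.0, -0.001], [0.001, 0.001, -1.0]]
wrist_force: [0.3, 0.7, -0.6]
width: 0.0408
```

Request:
jog_arm --motion '[{"angular": [0, 0, 0], "xyz": [0, 0, 0], "claw": 1}, {"angular": [0, 0, 0], "xyz": [0, 0, -0.015], "claw": 1}, {"angular": [0, 0, 0], "xyz": [0, 0, -0.03], "claw": 1}, {"angular": [0, 0, 0], "xyz": [0, 0, -0.035], "claw": 1}, {"angular": [0, 0, 0], "xyz": [0, 0, -0.038], "claw": 1}, {"angular": [0, 0, 0], "xyz": [0, 0, -0.038], "claw": 1}, {"angular": [0, 0, 0], "xyz": [0, 0, -0.03], "claw": 1}, {"angular": [0, 0, 0], "xyz": [0, 0, 0], "claw": 1}]'

```text
time_s: 62.07
tcp_pos: [0.4, -0.3332, 0.2461]
orientation: [[1.0, 0.001, -0.008], [0.001, -1.0, 0.009], [-0.008, -0.009, -1.0]]
wrist_force: [0.2, 0.9, 0.4]
width: 0.0404
```

Request:
jog_arm --motion '[{"angular": [0, 0, 0], "xyz": [0.003, -0.02, 0], "claw": 1}, {"angular": [0, 0, 0], "xyz": [0.003, -0.035, 0], "claw": 1}, {"angular": [0, 0, 0], "xyz": [0.003, -0.037, 0], "claw": 1}, {"angular": [0, 0, 0], "xyz": [0.003, -0.037, 0], "claw": 1}, {"angular": [0, 0, 0], "xyz": [0.003, -0.037, 0], "claw": 1}, {"angular": [0, 0, 0], "xyz": [0.003, -0.037, 0], "claw": 1}, {"angular": [0, 0, 0], "xyz": [0.003, -0.037, 0], "claw": 1}, {"angular": [0, 0, 0], "xyz": [0.003, -0.035, 0], "claw": 1}]'

```text
time_s: 62.73
tcp_pos: [0.4238, -0.06, 0.2455]
orientation: [[1.0, -0.022, -0.005], [-0.022, -1.0, 0.0], [-0.005, 0.0, -1.0]]
wrist_force: [1.5, -0.2, -0.6]
width: 0.0402
```

```bash
python3 go.py .4322 -.0304 .0591 0
```

```text
t 62.73 pos [ 0.4238 -0.06    0.2455] xyz [ 0.0086 -0.0298  0.1864] ang [ 0.    0.27 -1.27] F [ 1.5 -0.2 -0.6] w 0.0402 q [ 0.69 -0.05 -0.62  2.04 -0.03  1.14  0.06]
```

Request:
jog_arm --motion '[{"angular": [0, 0.3, -1.3], "xyz": [0.006, -0.02, 0], "claw": 1}, {"angular": [0, 0, 0], "xyz": [0.002, -0.012, 0], "claw": 1}, {"angular": [0, 0, 0], "xyz": [0, 0, 0.02], "claw": 1}, {"angular": [0, 0, 0], "xyz": [0, 0, 0.033], "claw": 1}, {"angular": [0, 0, 0], "xyz": [0, 0, 0.035], "claw": 1}, {"angular": [0, 0, 0], "xyz": [0, 0, 0.03], "claw": 1}, {"angular": [0, 0, 0], "xyz": [0, 0, 0.012], "claw": 1}, {"angular": [0, 0, 0], "xyz": [0, 0, 0], "claw": 1}]'

```text
time_s: 63.4
tcp_pos: [0.432, -0.0115, 0.1091]
orientation: [[1.0, 0.027, 0.006], [0.027, -1.0, 0.001], [0.006, -0.001, -1.0]]
wrist_force: [-0.3, -1.2, -1.1]
width: 0.0402
```

```bash
python3 go.py .4322 -.0316 .0595 0
```

```text
t 63.4 pos [ 0.432  -0.0115  0.1091] xyz [-0.0006  0.0201  0.0496] ang [-0.05 -0.33  1.57] F [-0.3 -1.2 -1.1] w 0.0402 q [ 0.59  0.17 -0.69  2.17  0.15  0.83 -0.17]
```

Request:
jog_arm --motion '[{"angular": [0, -0.3, 1.5], "xyz": [-0.001, 0.018, 0], "claw": 1}, {"angular": [0, 0, 0], "xyz": [-0.001, 0.001, 0.003], "claw": 1}, {"angular": [0, 0, 0], "xyz": [-0.001, 0, 0.012], "claw": 1}, {"angular": [0, 0, 0], "xyz": [-0.001, 0, 0.012], "claw": 1}, {"angular": [0, 0, 0], "xyz": [0, 0, 0.005], "claw": 1}, {"angular": [0, 0, 0], "xyz": [0, 0, 0], "claw": 1}, {"angular": [0, 0, 0], "xyz": [0, 0, 0], "claw": 1}, {"angular": [0, 0, 0], "xyz": [0, 0, 0], "claw": 1}]'

```text
time_s: 64.07
tcp_pos: [0.4313, -0.0357, 0.0796]
orientation: [[1.0, -0.007, 0.006], [-0.007, -1.0, -0.001], [0.006, 0.001, -1.0]]
wrist_force: [1.0, 0.7, -0.9]
width: 0.0404
```

```bash
python3 go.py .4322 -.0316 .0595 0
```

```text
t 64.07 pos [ 0.4313 -0.0357  0.0796] xyz [ 0.0007 -0.0041  0.0201] ang [ 0.08 -0.36 -0.41] F [ 1.   0.7 -0.9] w 0.0404 q [ 0.6   0.23 -0.65  2.19  0.2   0.77 -0.19]
```

Request:
jog_arm --motion '[{"angular": [0, -0.4, -0.4], "xyz": [0, -0.004, 0.001], "claw": 1}, {"angular": [0, 0, 0], "xyz": [0, 0, 0.004], "claw": 1}, {"angular": [0, 0, 0], "xyz": [0, 0, 0.006], "claw": 1}, {"angular": [0, 0, 0], "xyz": [0, 0, 0.005], "claw": 1}, {"angular": [0, 0, 0], "xyz": [0, 0, 0.002], "claw": 1}, {"angular": [0, 0, 0], "xyz": [0, 0, 0], "claw": 1}, {"angular": [0, 0, 0], "xyz": [0, 0, 0], "claw": 1}, {"angular": [0, 0, 0], "xyz": [0, 0, 0], "claw": 1}]'

```text
time_s: 64.73
tcp_pos: [0.4336, -0.031, 0.0617]
orientation: [[1.0, 0.002, 0.003], [0.002, -1.0, -0.002], [0.003, 0.002, -1.0]]
wrist_force: [0.0, 0.0, -1.5]
width: 0.0405
```

```bash
python3 go.py .4322 -.0316 .0595 0
python3 - <<'E'
from h import *
o=dict(np.load('scene0.npz'));c=cam('scene')
g=lambda a:cv2.cvtColor(a['pixels'],cv2.COLOR_BGR2GRAY)[170:195,245:282].astype(np.float32)
print('shift px',cv2.phaseCorrelate(g(o),g(c)))
E
```

```text
t 64.73 pos [ 0.4336 -0.031   0.0617] xyz [-0.0014  0.0006  0.0022] ang [ 0.12 -0.16  0.09] F [ 0.   0.  -1.5] w 0.0405 q [ 0.57  0.27 -0.64  2.2   0.24  0.74 -0.23]
shift px ((-0.006279813886919783, 0.3358810661259337), 0.9686147375106812)
```

Request:
jog_arm --motion '[{"angular": [0.1, -0.2, 0.1], "xyz": [0, 0, 0.002], "claw": 1}, {"angular": [0, 0, 0], "xyz": [0, 0, 0], "claw": 1}, {"angular": [0, 0, 0], "xyz": [0, 0, 0], "claw": 1}, {"angular": [0, 0, 0], "xyz": [0, 0, 0], "claw": 1}, {"angular": [0, 0, 0], "xyz": [0, 0, 0], "claw": 1}, {"angular": [0, 0, 0], "xyz": [0, 0, 0], "claw": 1}, {"angular": [0, 0, 0], "xyz": [0, 0, 0], "claw": 1}, {"angular": [0, 0, 0], "xyz": [0, 0, 0], "claw": 1}]'

```text
time_s: 65.45
tcp_pos: [0.4342, -0.0313, 0.0601]
orientation: [[1.0, -0.001, 0.0], [-0.001, -1.0, -0.001], [0.0, 0.001, -1.0]]
wrist_force: [0.2, -0.0, 0.6]
width: 0.0404
```

```bash
python3 go.py .4322 -.0316 .0595 0
python3 - <<'E'
from h import *
o=dict(np.load('scene0.npz'));c=cam('scene')
g=lambda a:cv2.cvtColor(a['pixels'],cv2.COLOR_BGR2GRAY)[170:195,245:282].astype(np.float32)
print('shift px',cv2.phaseCorrelate(g(o),g(c)))
E
```

```text
t 65.45 pos [ 0.4342 -0.0313  0.0601] xyz [-0.002   0.0003  0.0006] ang [ 0.03 -0.02 -0.06] F [ 0.2 -0.   0.6] w 0.0404 q [ 0.57  0.28 -0.64  2.2   0.25  0.74 -0.24]
shift px ((0.05506837123601116, 0.28014099038711926), 0.9267102308273315)
```

Request:
jog_arm --motion '[{"angular": [0, 0, 0], "xyz": [-0.0005, 0, 0.001], "claw": 1}, {"angular": [0, 0, 0], "xyz": [0, 0, 0], "claw": 1}, {"angular": [0, 0, 0], "xyz": [0, 0, 0], "claw": 0}, {"angular": [0, 0, 0], "xyz": [0, 0, 0], "claw": 0}, {"angular": [0, 0, 0], "xyz": [0, 0, 0], "claw": 0}, {"angular": [0, 0, 0], "xyz": [0, 0, 0], "claw": 0}, {"angular": [0, 0, 0], "xyz": [0, 0, 0], "claw": 0}, {"angular": [0, 0, 0], "xyz": [0, 0, 0], "claw": 0}]'

```text
time_s: 66.17
tcp_pos: [0.4344, -0.0313, 0.0596]
orientation: [[1.0, -0.001, 0.002], [-0.001, -1.0, -0.001], [0.002, 0.001, -1.0]]
wrist_force: [0.4, -0.1, 0.8]
width: 0.0853
```

Request:
jog_arm --motion '[{"angular": [0, 0, 0], "xyz": [0, 0, -0.015], "claw": 0}, {"angular": [0, 0, 0], "xyz": [0, 0, -0.035], "claw": 0}, {"angular": [0, 0, 0], "xyz": [0, 0, -0.038], "claw": 0}, {"angular": [0, 0, 0], "xyz": [0, 0, -0.038], "claw": 0}, {"angular": [0, 0, 0], "xyz": [0, 0, -0.038], "claw": 0}, {"angular": [0, 0, 0], "xyz": [0, 0, -0.02], "claw": 0}, {"angular": [0, 0, 0], "xyz": [0, 0.03, 0], "claw": 0}, {"angular": [0, 0, 0], "xyz": [0, 0.038, 0], "claw": 0}]'

```text
time_s: 66.83
tcp_pos: [0.4336, -0.0912, 0.2518]
orientation: [[1.0, 0.018, -0.002], [0.018, -1.0, 0.002], [-0.002, -0.002, -1.0]]
wrist_force: [0.6, -0.5, 0.3]
width: 0.0854
```

Request:
jog_arm --motion '[{"angular": [0, 0, 0], "xyz": [-0.003, 0.038, 0], "claw": 0}, {"angular": [0, 0, 0], "xyz": [-0.003, 0.038, 0], "claw": 0}, {"angular": [0, 0, 0], "xyz": [-0.003, 0.038, 0], "claw": 0}, {"angular": [0, 0, 0], "xyz": [-0.003, 0.038, 0], "claw": 0}, {"angular": [0, 0, 0], "xyz": [-0.003, 0.038, 0], "claw": 0}, {"angular": [0, 0, 0], "xyz": [-0.003, 0.038, 0], "claw": 0}, {"angular": [0, 0, 0], "xyz": [0, 0.038, 0], "claw": 0}, {"angular": [0, 0, 0], "xyz": [0, 0.02, 0], "claw": 0}]'

```text
time_s: 67.5
tcp_pos: [0.4205, -0.3923, 0.2558]
orientation: [[1.0, 0.022, 0.004], [0.022, -1.0, -0.007], [0.004, 0.007, -1.0]]
wrist_force: [-0.2, -0.7, 0.6]
width: 0.0851
```

```bash
python3 go.py .4 -.4 .25 0
python3 - <<'E'
from h import *
o=dict(np.load('scene0.npz'));c=cam('scene');ot=dict(np.load('top0.npz'));t=cam('top')
def g(a,b): x0,y0,x1,y1=b; return cv2.cvtColor(a['pixels'],cv2.COLOR_BGR2GRAY)[y0:y1,x0:x1].astype(np.float32)
for nm,b,b2 in(('spool',(246,144,282,192),(238,148,262,178)),('stamp',(268,164,296,198),(258,152,284,178)),('bottle',(290,145,322,212),(282,146,304,178)),('thimble',(230,150,248,168),(208,150,226,168)),('smallspool',(355,170,385,205),(322,118,342,140))):
    print(nm,'scene',np.round(cv2.phaseCorrelate(g(o,b),g(c,b)),2) if 0 else [np.round(v,2) for v in cv2.phaseCorrelate(g(o,b),g(c,b))],'top',[np.round(v,2) for v in cv2.phaseCorrelate(g(ot,b2),g(t,b2))])
A=cv2.resize(c['pixels'][110:240,140:400],None,fx=3,fy=3);cv2.imwrite('pics/end.png',A)
E
```

```text
t 67.5 pos [ 0.4205 -0.3923  0.2558] xyz [-0.0207  0.0072  0.0057] ang [ 0.42 -0.21  1.27] F [-0.2 -0.7  0.6] w 0.0851 q [ 0.99  0.23 -0.36  1.73  0.09  1.19  0.63]
spool scene [array([ 0.28, -0.12]), np.float64(0.88)] top [array([ 0.35, -0.7 ]), np.float64(0.85)]
stamp scene [array([0.28, 0.16]), np.float64(0.65)] top [array([ 0.19, -0.05]), np.float64(1.04)]
bottle scene [array([ 0.22, -0.02]), np.float64(0.89)] top [array([-0.15,  0.2 ]), np.float64(0.98)]
thimble scene [array([-0.07,  0.04]), np.float64(1.02)] top [array([ 0.01, -0.05]), np.float64(0.95)]
smallspool scene [array([-0.03, -0.02]), np.float64(0.99)] top [array([-0.06, -0.05]), np.float64(1.01)]
```

View pics/end.png

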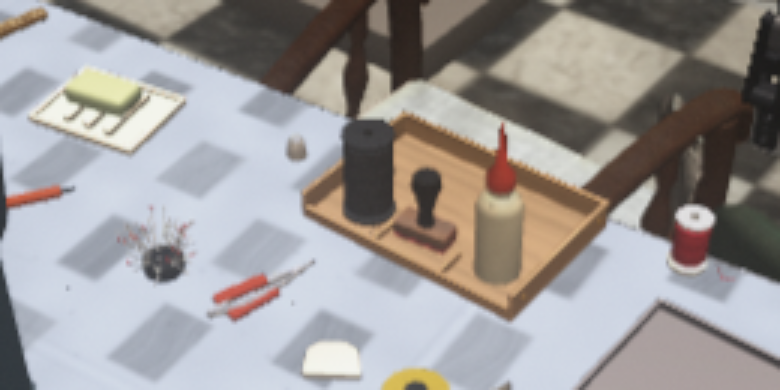

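All three stand upright in the caddy: spool (368,170), stamp (427,215), bottle (498,220). Each is within about 2 mm of its start. The soap is on the dish (100,90), the thimble and small spool are unmoved, and the arm is clear. Handing in.

```bash
python3 -c "
from rig import manip
print(manip.close_job())"
```

```text
the job is handed in; nothing more can be done
None
```

I moved the spool, stamp and bottle to the tray, laid the soap in the dish, then put the three back in the caddy. I handed the job in at about 67.5 s of the 144 s, with the arm clear of everything.

**Last checks**
- **Caddy items:** all three stand upright. Against the start pictures the bottle and stamp are within about 0.3 px (under 1 mm). The spool is within about 0.3 px in the scene view but 0.8 px in the top view, so it may be up to about 2 mm off.
- **Soap:** it lies on the ribs lengthwise. In the top view its centre is within 2 mm of the dish's and its angle within 2°. The scene view's dish fit was spoiled by the soap covering it, so it confirms nothing.
- **Thimble and small spool:** neither moved (under 0.1 px).

**What disagreed**
- **TCP height:** the reported height did not match the text; the fingertips sat about 23 mm higher than it implies. My first grip therefore closed on the spool's top at about 8 N. The spool did not move, and I corrected for the offset from then on.
- **Stamp direction:** the block's long side stood left to right in the pictures, not front to back as described. I put it back as it stood.
- **Grip width:** the finger opening read 3 to 5 mm less than the given diameters on every grip.

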